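# Stand up the toppled beakers and deburr their mouths

## Task

Stand every toppled beaker upright on the cork pad; then take the deburring tool from its wooden stand and run its blade right round the inside edge of each beaker's mouth until the burr lies flat against the bore all the way round (use the blade, not the fingers, on the burr). Put the tool back in its stand, leave the finished beakers standing on the pad, and leave the other things on the bench alone.

Things in the scene. Friction and masses are not known exactly. Their poses are not given: they have to be found in the camera images.
- beaker_a: A bare aluminium beaker that starts lying on its side with its mouth roughly towards the robot: a round tube of 60 mm outside and 52 mm inside diameter on a solid square foot 60 x 60 x 12 mm, 90 mm tall in all, about 0.3 kg. Origin: centre of the underside of the foot; +z runs along the axis to the mouth (up when it stands). All beakers are alike; one may be absent.
- burr_a0 (a joint): Burr segment 0 of the 4 inside the mouth of beaker_a: a smooth ridge spanning about 58 degrees of the bore, centred towards the beaker's own +x, from 2 to 12 mm below the rim. Value in metres: 0 = raw, standing 4 mm proud of the bore; 0.004 = pressed outward flush with the bore wall. It yields to about 0.5 N outward and stays where it is pushed; its flanks slope, so a blade run round the bore rides over it.
- burr_a1 (a joint): Burr segment 1 in the mouth of beaker_a, like burr_a0, centred 90 degrees round from the beaker's +x towards its +y.
- burr_a2 (a joint): Burr segment 2 in the mouth of beaker_a, like burr_a0, centred 180 degrees round from the beaker's +x towards its +y.
- burr_a3 (a joint): Burr segment 3 in the mouth of beaker_a, like burr_a0, centred 270 degrees round from the beaker's +x towards its +y.
- beaker_b: A bare aluminium beaker that starts lying on its side with its mouth roughly towards the robot: a round tube of 60 mm outside and 52 mm inside diameter on a solid square foot 60 x 60 x 12 mm, 90 mm tall in all, about 0.3 kg. Origin: centre of the underside of the foot; +z runs along the axis to the mouth (up when it stands). All beakers are alike; one may be absent.
- burr_b0 (a joint): Burr segment 0 in the mouth of beaker_b, like burr_a0, centred 0 degrees round from the beaker's +x towards its +y.
- burr_b1 (a joint): Burr segment 1 in the mouth of beaker_b, like burr_a0, centred 90 degrees round from the beaker's +x towards its +y.
- burr_b2 (a joint): Burr segment 2 in the mouth of beaker_b, like burr_a0, centred 180 degrees round from the beaker's +x towards its +y.
- burr_b3 (a joint): Burr segment 3 in the mouth of beaker_b, like burr_a0, centred 270 degrees round from the beaker's +x towards its +y.
- beaker_c: A bare aluminium beaker that starts lying on its side with its mouth roughly towards the robot: a round tube of 60 mm outside and 52 mm inside diameter on a solid square foot 60 x 60 x 12 mm, 90 mm tall in all, about 0.3 kg. Origin: centre of the underside of the foot; +z runs along the axis to the mouth (up when it stands). All beakers are alike; one may be absent.
- burr_c0 (a joint): Burr segment 0 in the mouth of beaker_c, like burr_a0, centred 0 degrees round from the beaker's +x towards its +y.
- burr_c1 (a joint): Burr segment 1 in the mouth of beaker_c, like burr_a0, centred 90 degrees round from the beaker's +x towards its +y.
- burr_c2 (a joint): Burr segment 2 in the mouth of beaker_c, like burr_a0, centred 180 degrees round from the beaker's +x towards its +y.
- burr_c3 (a joint): Burr segment 3 in the mouth of beaker_c, like burr_a0, centred 270 degrees round from the beaker's +x towards its +y.
- pad: Fixed flat cork pad, 170 mm (x) by 320 mm (y) and 5 mm thick. Origin: centre of its underside, on the bench.
- stand: Fixed dark wooden block, 80 x 80 mm and 75 mm tall, with a square hole 18 x 18 mm straight down through its middle, in which the deburring tool stands. Origin: centre of its underside.
- deburrer: Deburring tool, 90 g, standing upright in the stand: a square wooden handle 24 x 24 mm and 80 mm tall with a small domed knob on top (to 104 mm), and below it a thin steel shank with a round blade head of 10 mm diameter from 34 to 52 mm below the handle, then a short point ending 60 mm below the handle. Origin: centre of the underside of the handle, which rests on the stand's top; +z up along the handle; x and y square to the handle's flats.
- hammer: Small hammer lying on the bench; a bystander, to be left alone.
- jar: Open glass jar, 84 mm wide and 90 mm tall; a bystander, to be left alone.
- oil: Amber glass bottle, 52 mm wide and 120 mm tall; a bystander, to be left alone.
- mandrel: Upright tapered steel mandrel, 152 mm tall; a bystander, to be left alone.
- bangle: Brass bangle lying flat, 68 mm wide and 12 mm tall; a bystander, to be left alone.
- file: File with a wooden handle lying on the bench, about 185 mm long; a bystander, to be left alone.
Not all that is in view belongs to the job. What is shaped like the beaker_a but purple is not meant.

How it is judged:
On the way, in this order (a step that is already met when the one before it is completed fails the run):
1. every beaker stands upright on the cork pad (angle between each of beaker_a, beaker_b, beaker_c's own z axis and vertical below 0.1 rad and x of beaker_a in the frame of pad between -0.085 and 0.085 m and y of beaker_a in the frame of pad between -0.16 and 0.16 m and z of beaker_a in the frame of pad between 0 and 0.01 m and x of beaker_b in the frame of pad between -0.085 and 0.085 m and y of beaker_b in the frame of pad between -0.16 and 0.16 m and z of beaker_b in the frame of pad between 0 and 0.01 m and x of beaker_c in the frame of pad between -0.085 and 0.085 m and y of beaker_c in the frame of pad between -0.16 and 0.16 m and z of beaker_c in the frame of pad between 0 and 0.01 m), for 0.2 s.
2. the deburring blade is inside the mouth of a beaker and touching it (((horizontal distance between deburrer and beaker_a below 0.026 m and z of deburrer in the frame of beaker_a between 0.093 and 0.135 m and contact force between deburrer and beaker_a above 0.15 N) or (horizontal distance between deburrer and beaker_b below 0.026 m and z of deburrer in the frame of beaker_b between 0.093 and 0.135 m and contact force between deburrer and beaker_b above 0.15 N) or (horizontal distance between deburrer and beaker_c below 0.026 m and z of deburrer in the frame of beaker_c between 0.093 and 0.135 m and contact force between deburrer and beaker_c above 0.15 N))), for 0.05 s.
3. all four burr segments of every beaker are pressed at least 2.5 mm of their 4 mm (value of joint each of burr_a0, burr_a1, burr_a2, burr_a3, burr_b0, burr_b1, burr_b2, burr_b3, burr_c0, burr_c1, burr_c2, burr_c3 above 0.0025 m), for 0.2 s.
At the end, for the whole second after the job is handed in: Every beaker stands upright (within 0.10 rad) on the pad with the centre of its foot over the pad, all its burr segments pressed outward by more than 2.5 mm of 4 mm; the deburring tool stands upright in its stand's hole (within 8 mm of centre, handle resting on the block within 5 mm); all at rest (all of step 1 and all of step 3 and x of deburrer in the frame of stand between -0.008 and 0.008 m and y of deburrer in the frame of stand between -0.008 and 0.008 m and z of deburrer in the frame of stand between 0.07 and 0.08 m and angle between deburrer's own z axis and vertical below 0.1 rad and linear speed of each of beaker_a, beaker_b, beaker_c, deburrer below 0.02 m/s); the robot touches nothing.
It fails at once if a bystander is moved more than 40 mm (distance of any of hammer, jar, oil, mandrel, bangle, file from where it was at the start of the episode above 0.04 m).
It fails at once if the fingers press on a burr (contact force between the fingers and burr_a0 above 3 N or contact force between the fingers and burr_a1 above 3 N or contact force between the fingers and burr_a2 above 3 N or contact force between the fingers and burr_a3 above 3 N or contact force between the fingers and burr_b0 above 3 N or contact force between the fingers and burr_b1 above 3 N or contact force between the fingers and burr_b2 above 3 N or contact force between the fingers and burr_b3 above 3 N or contact force between the fingers and burr_c0 above 3 N or contact force between the fingers and burr_c1 above 3 N or contact force between the fingers and burr_c2 above 3 N or contact force between the fingers and burr_c3 above 3 N).
Of beaker_a, beaker_b, beaker_c only 2 to 3 are there at a start; the rules pass over those that are not, and their reading is None.
At some moment in a run one of beaker_a, beaker_b, beaker_c may be knocked a few centimetres aside while the robot is not near it.
It also fails if it takes over 210 s, if anything falls off the work surface, if the arm or the gripper's body presses on something with over 40 N, if the wrist force passes 120 N, or if a joint passes its speed limit or range.

## Robot

A 6-joint arm with a two-finger parallel gripper is mounted at the origin on the work surface. World frame = base frame: x ahead of the robot, y to its left, z up, the work surface at z = 0. Lengths are in m, angles in rad, forces in N, time in s.
With the tool pointing down it reaches from about 0.225 to 0.725 m from the base axis. Payload 3.1 kg.
Tool frame: the origin (TCP) lies midway between the tips of the shut fingers; the grasp point (between the pads) lies 19 mm behind it (ctrl.grip_depth is the distance from the TCP to the grasp point, in m); z points along the fingers, y is the line along which they close (so a half turn about z gives the same grasp; the last joint's range is limited). The gripper opens to 85 mm and grips with 20 to 120 N. Pads are 22 mm wide; open, the fingers measure 114 mm over their backs; the gripper's body (76 mm by 85 mm) begins 54 mm behind the grasp point. The pads swing forward as they close: fully open they stand 13 mm farther back than shut.
Start: joints at [-1.384, 0.048, 0.099, 1.622, 0, 1.443], TCP at [0.163, -0.499, 0.231] pointing down, gripper open.
Joint ranges: [-2.91, 2.91], [-0.99, 1.94], [-1.21, 1.42], [-2.12, 2.29], [-1.49, 1.47], [-3.14, 3.14]. Speed limits (rad/s): [2.79, 2.79, 3.14, 3.14, 3.14, 3.14].

## Interface

Orientations are given as a unit quaternion [x, y, z, w].
In Python, from cell import ctrl, viewer, order gives the robot as it stands.
- The arm moves only by the tool servo_tool, never from a script. Its argument "plan" is a list of rows, each a list of 7 numbers: the closure in counts, from 0 (fully open) to 255 (shut), then the shift along the world's x, y, z in units of 30 mm (1.0 is 30 mm), then the turn, a rotation vector about the world's x, y, z in units of 6 degrees (1.0 is 6 degrees). A call has 1 to 8 rows; each row is the pose to reach, as a shift and turn from the pose commanded when the call began; what a row does not reach only later rows make up. A row lasts 1/12 s, in which the tool goes at most 41.7 mm and 7.16 degrees, less where a joint would pass 70% of its speed; a pose out of reach is approached as far as the arm can. A call with a gripper value outside its range is refused whole. The fingers move at their own pace and stop on an object; the grip force is fixed at half the most. Time passes only in rows, so rows that repeat a pose let the fingers close. It gives the time, the measured TCP pose, the force, the opening and the grip force at its end, in the units of the state.
- ctrl.get_state(): the state, without advancing time (a new reading comes with each control period).
- viewer.grab_frame(name): name is "side" or "top"; returns (picture, depth): 400x640x3 uint8, blue, green, red; 400x640 float32, m along the optical axis (not along the pixel's ray), 0 where there is no reading.
- viewer.camera_model(name): a dict with "intrinsics" (3x3 intrinsics, pixels), "origin" and "rotation" of the camera in the world. Camera axes: x right, y down, z forward; pixel columns grow to the right and rows downward; lengths in m; the calibration is good to about 2 mm. A picture is of the moment at which its call begins. camera_model takes no time and is no camera call.
- order.job_done(): hands the job in; it is judged then, once.
The state is a dict: "t": time; "qpos": joint angles; "joint_velocities": joint speeds; "effort": joint torques, N m; "ee_pos": TCP position; "orientation": TCP orientation; "contact_force": force on the tool from outside, world axes, zero at the start; "torque": the same for the moment, N m; "gripper_width": opening from 0.0 (shut) to 1.0 (fully open); "gripper_force": force on a finger pad.
Only numpy, scipy, OpenCV 4.12 (cv2) and the standard library are available. Lean on these libraries where they do the work, as an engineer would, in place of code of your own. Each camera call takes 0.05 s, during which the arm holds its last target. There are 200 camera calls.

## Working session

There is one attempt and no reset: what is moved stays moved. The work goes in short steps, Python scripts to look and compute and a tool call to move; the robot and the scene stay as the last step left them, time stands still between calls to the robot, and variables do not carry over. Pictures are saved under pics/ and viewed, at most 16 in all, crops included, and the job is handed in when it is done.

Besides the shell and the picture viewer there is one more tool, called after "Request:" by a JSON object that holds its "api" and its "payload", one argument or row to a line. servo_tool: Moves the arm, as the interface text tells. Its arguments: {"type":"object","properties":{"plan":{"type":"array","items":{"type":"array","items":{"type":"number"}}}},"required":["plan"]}

```bash
ls; mkdir -p pics
cat > h.py <<'E'
import numpy as np, cv2
from cell import ctrl, viewer, order
def grab(n):
    im,d=viewer.grab_frame(n); m=viewer.camera_model(n)
    return im,d,m
def cloud(d,m):
    K=np.array(m["intrinsics"]);R=np.array(m["rotation"]);o=np.array(m["origin"])
    v,u=np.mgrid[:d.shape[0],:d.shape[1]]
    P=np.stack([(u-K[0,2])/K[0,0]*d,(v-K[1,2])/K[1,1]*d,d],-1)
    P=P@R.T+o; P[d<=0]=np.nan
    return P
E
python3 - <<'E'
from h import *
for n in("top","side"):
    im,d,m=grab(n); cv2.imwrite(f"pics/{n}0.png",im); np.savez(f"{n}0.npz",im=im,d=d,P=cloud(d,m)); print(n,m)
print(ctrl.get_state())
E
```

```text
picsTraceback (most recent call last):
  File "<stdin>", line 3, in <module>
  File "h.py", line 10, in cloud
    P=P@R.T+o; P[d<=0]=np.nan
      ~^~~~
ValueError: matmul: Input operand 1 has a mismatch in its core dimension 0, with gufunc signature (n?,k),(k,m?)->(n?,m?) (size 4 is different from 3)
```

View pics/top0.png

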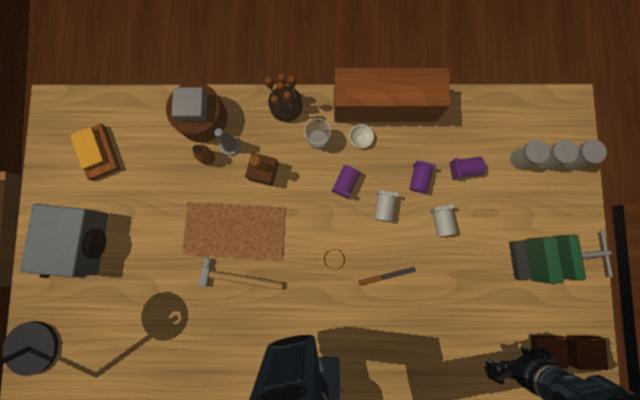

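The top view shows two silver beakers at (387,207) and (445,221). There are three purple decoys at (346,181), (422,177) and (467,168), the pad at (235,231) and the stand with the tool at (263,168). The other white cup at (361,136) still needs checking. The camera rotation is a quaternion, so I'll fix the helper.

```bash
sed -i 's/R=np.array(m\["rotation"\])/R=Rot.from_quat(m["rotation"]).as_matrix()/; 1a from scipy.spatial.transform import Rotation as Rot' h.py
python3 - <<'E'
from h import *
for n in("top","side"):
    im,d,m=grab(n); cv2.imwrite(f"pics/{n}0.png",im); P=cloud(d,m);np.savez(f"{n}0.npz",im=im,d=d,P=P); print(n,m)
    if n=="top":
        c=cv2.resize(im[110:290,170:490],(800,450),interpolation=cv2.INTER_CUBIC);cv2.imwrite("pics/crop0.png",c)
        for a,b in[(387,207),(445,221),(263,168),(361,136),(235,231),(200,245),(258,160),(346,181)]: print((a,b),P[b,a].round(3))
print(ctrl.get_state())
E
```

```text
top {'intrinsics': array([[389.36926041,   0.        , 320.74370275],
       [  0.        , 389.36926041, 199.09684566],
       [  0.        ,   0.        ,   1.        ]]), 'origin': array([ 0.42472496, -0.04934092,  1.2554633 ]), 'rotation': array([ 0.70622191, -0.70513456,  0.04126721, -0.04829992])}
(387, 207) [ 0.553 -0.242  0.06 ]
(445, 221) [ 0.51  -0.419  0.057]
(263, 168) [0.67  0.14  0.084]
(361, 136) [ 0.793 -0.169  0.01 ]
(235, 231) [0.481 0.239 0.002]
(200, 245) [0.436 0.35  0.003]
(258, 160) [0.674 0.14  0.177]
(346, 181) [ 0.635 -0.116  0.056]
side {'intrinsics': array([[397.90167601,   0.        , 316.510145  ],
       [  0.        , 397.90167601, 201.33372633],
       [  0.        ,   0.        ,   1.        ]]), 'origin': array([-0.06749345,  0.54536923,  0.59585032]), 'rotation': array([-0.34611089,  0.7933737 , -0.4621872 ,  0.19273925])}
{'t': 0.15, 'qpos': array([-1.38379811e+00,  4.86055841e-02,  9.79286840e-02,  1.62199573e+00,
        3.46911798e-05,  1.44297382e+00]), 'joint_velocities': array([ 0.00043005, -0.00146653,  0.00582895, -0.00176614,  0.00050443,
       -0.00054342]), 'effort': array([ 1.65230045e-03, -3.39260960e+01,  3.20423162e+01,  1.54101220e-02,
       -9.82965594e-05, -3.30287179e-06]), 'ee_pos': array([ 0.16246113, -0.4987242 ,  0.23035852]), 'orientation': array([ 9.87636117e-01,  1.56761031e-01, -1.04158778e-05, -9.38254930e-04]), 'contact_force': array([0.67901016, 0.17113442, 0.7239044 ]), 'torque': array([-0.02517728, -0.02114769, -0.01058492]), 'gripper_force': 0.0, 'gripper_width': 0.993592615332664}
```

View pics/side0.png

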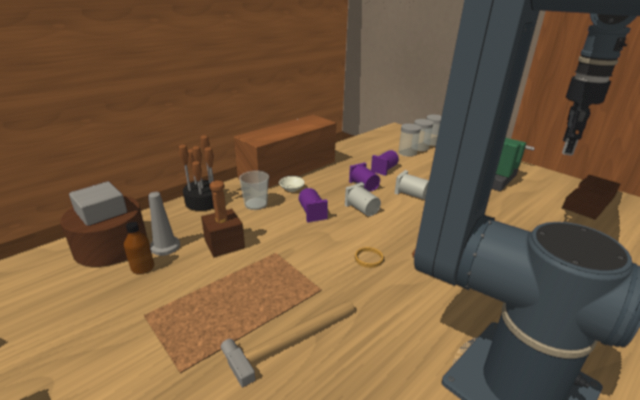

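View pics/crop0.png

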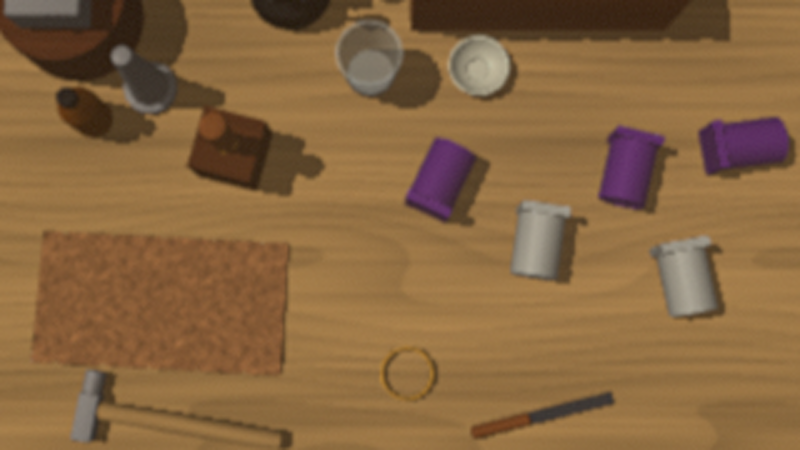

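Candidates: silver at (387,207) and (445,221) match the aluminium beakers, each with its square foot at the far end and mouth towards the robot. The three purple ones are decoys, and the white thing at (361,136) is a shallow dish at z = 0.01. The enlarged crop confirms this, so there are two beakers. Next I'll measure the poses.

```bash
cat >> h.py <<'E'
def cam(n):
    im,d,m=grab(n); return im,cloud(d,m)
def beakers_lying(im,P):
    hsv=cv2.cvtColor(im,cv2.COLOR_BGR2HSV)
    M=((hsv[...,1]<60)&(hsv[...,2]>90)&(P[...,2]>.02)&(P[...,2]<.075)&(P[...,0]<.72)).astype(np.uint8)
    n,l,st,_=cv2.connectedComponentsWithStats(M)
    return [(st[i],P[l==i]) for i in range(1,n) if st[i,4]>150]
E
python3 - <<'E'
from h import *
z=np.load("top0.npz");im,P=z["im"],z["P"]
for st,Q in beakers_lying(im,P):
    r=Q[Q[:,2]>.05]
    vx,vy,x0,y0=cv2.fitLine(r[:,:2].astype(np.float32),cv2.DIST_L2,0,.01,.01).ravel()
    if vx<0: vx,vy=-vx,-vy
    u=np.array([vx,vy]); w=np.array([-vy,vx])
    s=(Q[:,:2]-[x0,y0])@u; t=(Q[:,:2]-[x0,y0])@w
    a,b=np.percentile(s,[1,99]); tub=(s<b-.025); mid=np.percentile(t[tub],[2,98])
    print(st,"az",np.degrees(np.arctan2(vy,vx)),"len",b-a,"w",np.diff(mid),"mouth",[x0,y0]+a*u+mid.mean()*w,"foot",[x0,y0]+b*u,"zmax",Q[:,2].max())
hsv=cv2.cvtColor(im,cv2.COLOR_BGR2HSV)
M=((P[...,2]>.0)&(P[...,2]<.012)&(hsv[...,0]<14)&(hsv[...,1]>90)&(np.abs(P[...,0]-.48)<.12)&(np.abs(P[...,1]-.24)<.2))
c=max(cv2.findContours(M.astype(np.uint8),0,2)[0],key=cv2.contourArea)[:,0]
print("pad",cv2.minAreaRect(P[c[:,1],c[:,0],:2].astype(np.float32)))
N=(abs(P[...,0]-.67)<.07)&(abs(P[...,1]-.14)<.07)
for lo,hi in((.065,.085),(.145,.162),(.162,.19)):
    q=P[N&(P[...,2]>lo)&(P[...,2]<hi)]; print(lo,len(q),q.mean(0),cv2.minAreaRect(q[:,:2].astype(np.float32)))
z=np.load("side0.npz");P=z["P"]
N=(abs(P[...,0]-.67)<.07)&(abs(P[...,1]-.14)<.07)
for lo,hi in((.065,.085),(.08,.15),(.162,.19)):
    q=P[N&(P[...,2]>lo)&(P[...,2]<hi)]; print("side",lo,len(q),q.mean(0),cv2.minAreaRect(q[:,:2].astype(np.float32)))
s=ctrl.get_state();R=Rot.from_quat(s["orientation"]).as_matrix();print(R.round(3))
E
```

```text
[375 191  23  30 509] az -9.619223 len 0.08749691997161956 w [0.05036176] mouth [ 0.51451978 -0.22930429] foot [ 0.6005352  -0.24540774] zmax 0.0655726697508161
[431 205  25  31 547] az 11.327833 len 0.0865604427343486 w [0.0519978] mouth [ 0.46997686 -0.42864349] foot [ 0.55505415 -0.41265492] zmax 0.06554589206046124Traceback (most recent call last):
  File "<stdin>", line 5, in <module>
cv2.error: OpenCV(4.12.0) /io/opencv/modules/imgproc/src/linefit.cpp:50: error: (-215:Assertion failed) count > 0 in function 'fitLine2D_wods'
```

Run:
```python
from h import *
z=np.load("top0.npz");im,P=z["im"],z["P"]
hsv=cv2.cvtColor(im,cv2.COLOR_BGR2HSV)
M=((P[...,2]>-.01)&(P[...,2]<.015)&(hsv[...,0]<14)&(hsv[...,1]>90)&(np.abs(P[...,0]-.48)<.12)&(np.abs(P[...,1]-.24)<.2))
c=max(cv2.findContours(M.astype(np.uint8),0,2)[0],key=cv2.contourArea)[:,0]
print("pad",cv2.minAreaRect(P[c[:,1],c[:,0],:2].astype(np.float32)))
for n in("top","side"):
  P=np.load(n+"0.npz")["P"];N=(abs(P[...,0]-.67)<.07)&(abs(P[...,1]-.14)<.07)
  for lo,hi in((.068,.083),(.085,.15),(.145,.162),(.162,.19)):
    q=P[N&(P[...,2]>lo)&(P[...,2]<hi)]
    if len(q): print(n,lo,len(q),q.mean(0).round(4),cv2.minAreaRect(q[:,:2].astype(np.float32)))
s=ctrl.get_state();R=Rot.from_quat(s["orientation"]).as_matrix();print(R.round(3))
# tcp target: grasp pt 30mm inside the mouth, tool pitched 30deg below horizontal along beaker az
for nm,mo,az in(("A",(.5145,-.2293),-9.6),("B",(.470,-.4286),11.3)):
    a=np.radians(az);u=np.array([np.cos(a),np.sin(a),0])
    g=np.array([*mo,.031])+.03*u
    zt=np.cos(np.pi/6)*u-np.array([0,0,.5]); yt=np.array([-u[1],u[0],0])
    for sg in(1,-1):
        T=np.c_[np.cross(sg*yt,zt),sg*yt,zt]; rv=Rot.from_matrix(T@R.T).as_rotvec(degrees=True)
        print(nm,"tcp",(g+.019*zt).round(4),"pre",(g+.019*zt-.1*zt).round(4),"turn/6",(rv/6).round(2), "yt",sg)
    print("zt",zt.round(3))
print(s["ee_pos"])
```

```text
pad ((0.5326555371284485, 0.13496480882167816), (0.02665667235851288, 0.059520237147808075), 58.34449005126953)
top 0.068 495 [0.6685 0.1469 0.0745] ((0.6742079854011536, 0.15133036673069), (0.08138584345579147, 0.08047038316726685), 75.2848892211914)
top 0.085 49 [0.6669 0.1449 0.1163] ((0.6673672795295715, 0.14686748385429382), (0.014409912750124931, 0.02992737665772438), 31.341903686523438)
top 0.145 3 [0.6631 0.1439 0.1501] ((0.6631647944450378, 0.14356458187103271), (0.0008453900227323174, 0.006318398751318455), 38.632205963134766)
top 0.162 113 [0.6731 0.1501 0.173 ] ((0.6739720702171326, 0.15073952078819275), (0.031291816383600235, 0.03164982795715332), 87.57809448242188)
side 0.068 590 [0.6688 0.1553 0.0742] ((0.6785025596618652, 0.15002018213272095), (0.08054695278406143, 0.08738268166780472), 74.85951232910156)
side 0.085 283 [0.6689 0.1546 0.118 ] ((0.6724020838737488, 0.15582825243473053), (0.030245233327150345, 0.017341410741209984), 39.56653594970703)
side 0.145 68 [0.6694 0.1547 0.152 ] ((0.6716471314430237, 0.15605127811431885), (0.027783939614892006, 0.015687931329011917), 41.15791702270508)
side 0.162 128 [0.6706 0.1536 0.1709] ((0.6745811700820923, 0.15135812759399414), (0.031951263546943665, 0.02841067686676979), 60.16446304321289)
[[ 0.951  0.31  -0.   ]
 [ 0.31  -0.951  0.002]
 [ 0.    -0.002 -1.   ]]
A tcp [ 0.5603 -0.237   0.0215] pre [ 0.4749 -0.2226  0.0715] turn/6 [-13.27  -1.    22.37] yt 1
A tcp [ 0.5603 -0.237   0.0215] pre [ 0.4749 -0.2226  0.0715] turn/6 [  0.73 -10.06  -4.18] yt -1
zt [ 0.854 -0.144 -0.5  ]
B tcp [ 0.5156 -0.4195  0.0215] pre [ 0.4306 -0.4365  0.0715] turn/6 [-14.06  -3.7   25.13] yt 1
B tcp [ 0.5156 -0.4195  0.0215] pre [ 0.4306 -0.4365  0.0715] turn/6 [ 2.52 -9.68 -1.03] yt -1
zt [ 0.849  0.17  -0.5  ]
[ 0.16246113 -0.4987242   0.23035852]
```

The stand's hole centre reads about (0.674, 0.151), with the handle top at the expected height. Both beakers are within reach. I'll start with beaker B at (445,221), bringing the tool in pitched 30° below horizontal from the mouth side.

Request:
{"api": "servo_tool", "payload": {
  "plan": [
    [0,7.25,1.72,-4.0,2.52,-9.68,-1.03],
    [0,7.25,1.72,-4.0,2.52,-9.68,-1.03],
    [0,7.25,1.72,-4.0,2.52,-9.68,-1.03],
    [0,7.25,1.72,-4.0,2.52,-9.68,-1.03],
    [0,7.25,1.72,-4.0,2.52,-9.68,-1.03],
    [0,7.25,1.72,-4.0,2.52,-9.68,-1.03],
    [0,7.25,1.72,-4.0,2.52,-9.68,-1.03],
    [0,7.25,1.72,-4.0,2.52,-9.68,-1.03]
  ]
}}

```text
t: 0.82
ee_pos: [0.3815, -0.4451, 0.1102]
orientation: [0.873, 0.09, 0.477, -0.048]
contact_force: [0.5, 0.4, -0.3]
gripper_width: 1.0
gripper_force: 0.0
```

```bash
cat >> h.py <<'E'
def go(pos,Rt):
    "print shift (30mm units) and turn (6deg units) from now to target"
    s=ctrl.get_state();R=Rot.from_quat(s["orientation"]).as_matrix()
    print("t",round(s["t"],2),"shift",((np.array(pos)-s["ee_pos"])/.03).round(2),"turn",(Rot.from_matrix(Rt@R.T).as_rotvec(degrees=True)/6).round(2))
def tool(az,pitch,sg=-1):
    "tool pointing along azimuth az, pitch deg below horizontal; closing axis horizontal"
    a,p=np.radians([az,pitch]);u=np.array([np.cos(a),np.sin(a),0])
    zt=np.cos(p)*u-np.array([0,0,np.sin(p)]);yt=sg*np.array([-u[1],u[0],0])
    return np.c_[np.cross(yt,zt),yt,zt]
E
python3 - <<'E'
from h import *
s=ctrl.get_state();print(s["ee_pos"],s["qpos"].round(3),s["contact_force"])
T=tool(11.3,30);g=np.array([.4994,-.4227,.031]);z=T[:,2]
go(g+.019*z-.10*z,T);go(g+.019*z,T)
E
```

```text
[ 0.38146463 -0.44510472  0.11021623] [-1.462  0.176 -0.306  1.234  0.993  1.396] [ 0.52228685  0.39416488 -0.26555971]
t 0.82 shift [ 1.64  0.29 -1.29] turn [ 0.11 -0.44 -0.06]
t 0.82 shift [ 4.47  0.85 -2.96] turn [ 0.11 -0.44 -0.06]
```

Request:
{"api": "servo_tool", "payload": {
  "plan": [
    [0,1.0,0.2,-0.85,0.11,-0.44,-0.06],
    [0,1.64,0.29,-1.29,0.11,-0.44,-0.06],
    [0,2.6,0.48,-1.86,0.11,-0.44,-0.06],
    [0,3.5,0.66,-2.4,0.11,-0.44,-0.06],
    [0,4.47,0.85,-2.96,0.11,-0.44,-0.06],
    [0,4.47,0.85,-2.96,0.11,-0.44,-0.06],
    [0,4.47,0.85,-2.96,0.11,-0.44,-0.06]
  ]
}}

```text
t: 1.4
ee_pos: [0.5145, -0.4191, 0.0202]
orientation: [0.864, 0.085, 0.495, -0.05]
contact_force: [-1.0, 0.1, 0.2]
gripper_width: 1.0
gripper_force: 0.0
```

Run:
```python
from h import *
im,P=cam("top");c=cv2.resize(im[170:300,380:540],(640,520));
im,P=cam("side");d=cv2.resize(im[130:260,340:500],(640,520));
cv2.imwrite("pics/app.png",cv2.resize(np.hstack([c,d]),(800,325)))
```

```text
(no output)
```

View pics/app.png

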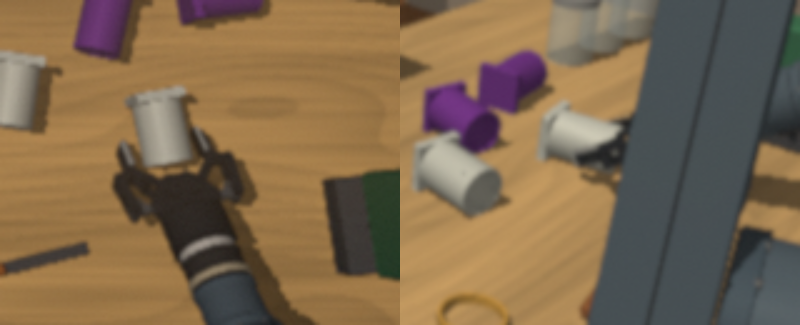

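The gripper straddles the tube at the mouth end, with clearance on both sides, so I'll close it.

Request:
{"api": "servo_tool", "payload": {
  "plan": [
    [255,0,0,0,0,0,0],
    [255,0,0,0,0,0,0],
    [255,0,0,0,0,0,0],
    [255,0,0,0,0,0,0],
    [255,0,0,0,0,0,0],
    [255,0,0,0,0,0,0],
    [255,0,0,0,0,0,0]
  ]
}}

```text
t: 2.08
ee_pos: [0.5142, -0.4237, 0.024]
orientation: [0.863, 0.085, 0.496, -0.046]
contact_force: [-3.4, -2.9, 5.8]
gripper_width: 0.697
gripper_force: 63.7
```

Run:
```python
from h import *
s=ctrl.get_state();print(s["ee_pos"],s["qpos"].round(3),s["contact_force"],s["gripper_width"],s["gripper_force"])
go([.46,-.40,.20],tool(0,60))
go([.50,.30,.16],tool(30,120))
```

```text
[ 0.51424938 -0.4237324   0.02404607] [-1.217  0.262 -0.436  0.602  1.021  1.88 ] [-3.36807742 -2.93122858  5.84178224] 0.6967225305989935 63.745773344126064
t 2.08 shift [-1.81  0.79  5.87] turn [-0.44  4.95 -1.82]
t 2.08 shift [-0.47 24.12  4.53] turn [-5.24 14.07  2.44]
```

Request:
{"api": "servo_tool", "payload": {
  "plan": [
    [255,0,0,1.3,0,0,0],
    [255,-1,0.3,2.3,-0.1,1,-0.4],
    [255,-1.8,0.8,3.6,-0.3,2,-1],
    [255,-1.8,0.8,5,-0.44,3.3,-1.5],
    [255,-1.8,0.8,6.3,-0.44,4.95,-1.82],
    [255,-1.8,0.8,7,-0.44,4.95,-1.82],
    [255,-1.8,0.8,7,-0.44,4.95,-1.82],
    [255,-1.8,0.8,7,-0.44,4.95,-1.82]
  ]
}}

```text
t: 2.75
ee_pos: [0.4614, -0.3981, 0.2351]
orientation: [0.966, 0.001, 0.259, 0.0]
contact_force: [-0.6, -0.2, -4.8]
gripper_width: 0.694
gripper_force: 65.8
```

Run:
```python
from h import *
s=ctrl.get_state();print(s["qpos"].round(3),s["contact_force"],s["gripper_force"])
go([.48,-.05,.24],tool(0,90))
```

```text
[-1.053 -0.102 -0.132  1.262  0.449  2.151] [-0.64051263 -0.21945754 -4.77024577] 65.80122787796427
t 2.75 shift [ 0.62 11.6   0.16] turn [ 0.01  4.99 -0.02]
```

Request:
{"api": "servo_tool", "payload": {
  "plan": [
    [255,0.6,12,0.3,0,5,0],
    [255,0.6,12,0.3,0,5,0],
    [255,0.6,12,0.3,0,5,0],
    [255,0.6,12,0.3,0,5,0],
    [255,0.6,12,0.3,0,5,0],
    [255,0.6,12,0.3,0,5,0],
    [255,0.6,12,0.3,0,5,0],
    [255,0.6,12,0.3,0,5,0]
  ]
}}

```text
t: 3.42
ee_pos: [0.4745, -0.0627, 0.2357]
orientation: [1.0, -0.001, -0.005, -0.003]
contact_force: [1.4, 0.5, -2.9]
gripper_width: 0.688
gripper_force: 65.9
```

Run:
```python
from h import *
s=ctrl.get_state();print(s["qpos"].round(3),s["contact_force"],s["gripper_force"])
go([.48,.27,.20],tool(30,120))
go([.48,.27,.20],tool(30,105))
```

```text
[-2.730e-01 -5.800e-02  2.000e-03  1.643e+00  2.000e-03  2.871e+00] [ 1.41893073  0.53304285 -2.86705447] 65.87556098063942
t 3.42 shift [ 0.18 11.09 -1.19] turn [-1.33  4.77  4.92]
t 3.42 shift [ 0.18 11.09 -1.19] turn [-0.68  2.33  5.  ]
```

Run:
```python
from h import *
go([.484,.303,.15],tool(50,120))
```

```text
t 3.42 shift [ 0.32 12.19 -2.86] turn [-2.18  4.56  8.18]
```

Request:
{"api": "servo_tool", "payload": {
  "plan": [
    [255,0.3,12.2,-1,-2.18,4.56,8.18],
    [255,0.3,12.2,-1,-2.18,4.56,8.18],
    [255,0.3,12.2,-1,-2.18,4.56,8.18],
    [255,0.3,12.2,-1,-2.18,4.56,8.18],
    [255,0.3,12.2,-1,-2.18,4.56,8.18],
    [255,0.3,12.2,-1,-2.18,4.56,8.18],
    [255,0.3,12.2,-1,-2.18,4.56,8.18],
    [255,0.3,12.2,-1,-2.18,4.56,8.18]
  ]
}}

```text
t: 4.08
ee_pos: [0.4836, 0.2679, 0.2095]
orientation: [0.876, 0.408, -0.233, 0.109]
contact_force: [2.4, 0.3, -2.1]
gripper_width: 0.692
gripper_force: 65.8
```

Request:
{"api": "servo_tool", "payload": {
  "plan": [
    [255,0,0,0,0,0,0],
    [255,0,0,0,0,0,0]
  ]
}}

```text
t: 4.25
ee_pos: [0.4833, 0.2697, 0.201]
orientation: [0.874, 0.409, -0.238, 0.109]
contact_force: [0.8, -0.8, -2.2]
gripper_width: 0.696
gripper_force: 65.9
```

Run:
```python
from h import *
s=ctrl.get_state();print(s["qpos"].round(3),s["contact_force"],s["gripper_force"])
go([.484,.303,.10],tool(50,120))
```

```text
[ 0.493  0.716  0.782  2.135 -0.185  2.807] [ 0.83701982 -0.82374505 -2.181827  ] 65.94915584544651
t 4.25 shift [ 0.02  1.11 -3.37] turn [ 0.01 -0.06 -0.01]
```

Request:
{"api": "servo_tool", "payload": {
  "plan": [
    [255,0,1.1,-3.3,0,0,0],
    [255,0,1.1,-3.3,0,0,0],
    [255,0,1.1,-3.3,0,0,0],
    [255,0,1.1,-3.3,0,0,0],
    [255,0,1.1,-3.3,0,0,0]
  ]
}}

```text
t: 4.67
ee_pos: [0.4834, 0.2973, 0.1139]
orientation: [0.878, 0.406, -0.231, 0.109]
contact_force: [0.3, -0.4, -2.4]
gripper_width: 0.692
gripper_force: 65.9
```

Run:
```python
from h import *
s=ctrl.get_state();print(s["qpos"].round(3),s["contact_force"],s["gripper_force"])
go([.484,.303,.055],tool(50,120))
im,P=cam("top");c=cv2.resize(im[130:290,150:350],(650,520));
im,P=cam("side");d=cv2.resize(im[130:390,100:425],(650,520));
cv2.imwrite("pics/pl.png",cv2.resize(np.hstack([c,d]),(800,320)))
```

```text
[ 0.526  0.746  0.66   1.975 -0.168  2.844] [ 0.2793241  -0.39880742 -2.38443015] 65.93216520734131
t 4.67 shift [ 0.02  0.19 -1.96] turn [-0.03  0.07  0.06]
```

View pics/pl.png

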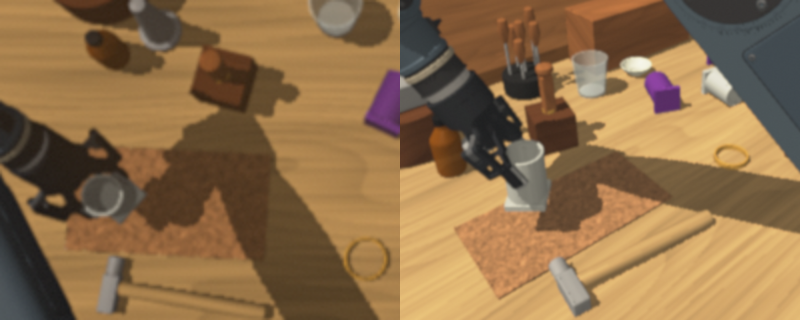

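The beaker hangs upright over the left half of the pad (left panel, about (100,195)). I'll lower it gently, watching the force.

Request:
{"api": "servo_tool", "payload": {
  "plan": [
    [255,0,0.1,-1,0,0,0],
    [255,0,0.1,-1.5,0,0,0],
    [255,0,0.1,-1.7,0,0,0],
    [255,0,0.1,-1.8,0,0,0],
    [255,0,0.1,-1.9,0,0,0],
    [255,0,0.1,-1.9,0,0,0]
  ]
}}

```text
t: 5.27
ee_pos: [0.4857, 0.3028, 0.0591]
orientation: [0.878, 0.406, -0.227, 0.108]
contact_force: [0.3, 0.4, -2.3]
gripper_width: 0.689
gripper_force: 65.9
```

Request:
{"api": "servo_tool", "payload": {
  "plan": [
    [255,0,0,-0.1,0,0,0],
    [255,0,0,-0.1,0,0,0],
    [255,0,0,-0.1,0,0,0]
  ]
}}

```text
t: 5.52
ee_pos: [0.4852, 0.303, 0.0551]
orientation: [0.878, 0.407, -0.228, 0.108]
contact_force: [-0.2, -0.5, -2.5]
gripper_width: 0.689
gripper_force: 65.9
```

Request:
{"api": "servo_tool", "payload": {
  "plan": [
    [255,0,0,-0.1,0,0,0],
    [255,0,0,-0.15,0,0,0],
    [255,0,0,-0.2,0,0,0],
    [255,0,0,-0.2,0,0,0]
  ]
}}

```text
t: 5.85
ee_pos: [0.4858, 0.3036, 0.0536]
orientation: [0.878, 0.407, -0.226, 0.108]
contact_force: [1.7, 2.2, 11.8]
gripper_width: 0.691
gripper_force: 67.2
```

Request:
{"api": "servo_tool", "payload": {
  "plan": [
    [255,0,0,-0.05,0,0,0],
    [255,0,0,-0.1,0,0,0],
    [255,0,0,-0.1,0,0,0]
  ]
}}

```text
t: 6.1
ee_pos: [0.4861, 0.3038, 0.0533]
orientation: [0.878, 0.407, -0.226, 0.108]
contact_force: [1.8, 2.4, 19.7]
gripper_width: 0.692
gripper_force: 67.8
```

Contact felt. I'll ease the load, open the gripper, and back off along the tool axis.

Request:
{"api": "servo_tool", "payload": {
  "plan": [
    [255,0,0,0.15,0,0,0],
    [120,0,0,0.15,0,0,0],
    [0,0,0,0.15,0,0,0],
    [0,0,0,0.15,0,0,0],
    [0,0,0,0.15,0,0,0],
    [0,0,0,0.15,0,0,0],
    [0,0,0,0.15,0,0,0],
    [0,0,0,0.15,0,0,0]
  ]
}}

```text
t: 6.77
ee_pos: [0.4847, 0.3026, 0.0496]
orientation: [0.878, 0.406, -0.229, 0.108]
contact_force: [0.7, -0.3, 0.3]
gripper_width: 0.995
gripper_force: 0.0
```

Request:
{"api": "servo_tool", "payload": {
  "plan": [
    [0,0.3,0.36,0.85,0,0,0],
    [0,0.64,0.76,1.73,0,0,0],
    [0,1,1.15,2.6,0,0,0],
    [0,1,1.2,3.5,0,0,0],
    [0,0.8,0.5,4.5,0,-1,-1],
    [0,0.5,-0.5,5,0.5,-2,-2],
    [0,0.3,-1.7,5,0.7,-3,-3],
    [0,0,-3,5,0.7,-4,-4]
  ]
}}

```text
t: 7.43
ee_pos: [0.4911, 0.2289, 0.2004]
orientation: [0.955, 0.259, -0.097, 0.107]
contact_force: [0.6, -0.7, 1.9]
gripper_width: 0.999
gripper_force: 0.0
```

```bash
cat >> h.py <<'E'
def standing(im,P,lo=.088,hi=.102,box=(.38,.60,.05,.42)):
    "rim circles of standing beakers on pad"
    hsv=cv2.cvtColor(im,cv2.COLOR_BGR2HSV)
    M=((hsv[...,1]<80)&(P[...,2]>lo)&(P[...,2]<hi)&(P[...,0]>box[0])&(P[...,0]<box[1])&(P[...,1]>box[2])&(P[...,1]<box[3])).astype(np.uint8)
    n,l,st,_=cv2.connectedComponentsWithStats(cv2.dilate(M,np.ones((3,3))))
    for i in range(1,n):
        q=P[(l==i)&(M>0)]
        if len(q)>20:
            c,r=cv2.minEnclosingCircle(q[:,:2].astype(np.float32)); A=np.c_[q[:,:2]*2,np.ones(len(q))]
            f=np.linalg.lstsq(A,(q[:,:2]**2).sum(1),rcond=None)[0]
            print("rim",st[i],len(q),"minc",np.round(c,4),round(r,4),"fit",f[:2].round(4),"z",np.median(q[:,2]).round(4))
E
python3 - <<'E'
from h import *
im,P=cam("top");cv2.imwrite("pics/st1.png",cv2.resize(im[130:290,150:480],(800,388)));standing(im,P)
s=ctrl.get_state();print(s["qpos"].round(3),s["ee_pos"].round(3))
T=tool(-9.6,30);g=np.array([.5145,-.2293,.031])+.03*np.array([.986,-.167,0]);z=T[:,2]
go(g+.019*z-.12*z,T);go(g+.019*z,T)
for st,Q in beakers_lying(im,P):print(st,Q.mean(0))
E
```

```text
rim [205 220  11  18 101] 42 minc [0.4841 0.2952] 0.0243 fit [0.488  0.3045] z 0.0934
[ 0.412  0.326  0.316  1.807 -0.187  3.052] [0.478 0.218 0.199]
t 7.48 shift [ -0.67 -14.58  -3.92] turn [  3.66 -12.19  -4.79]
t 7.48 shift [  2.75 -15.15  -5.92] turn [  3.66 -12.19  -4.79]
[375 191  23  30 520] [ 0.55850791 -0.23653765  0.05440406]
[199 258  11  29 184] [0.3490471  0.32607946 0.02564899]
```

View pics/st1.png

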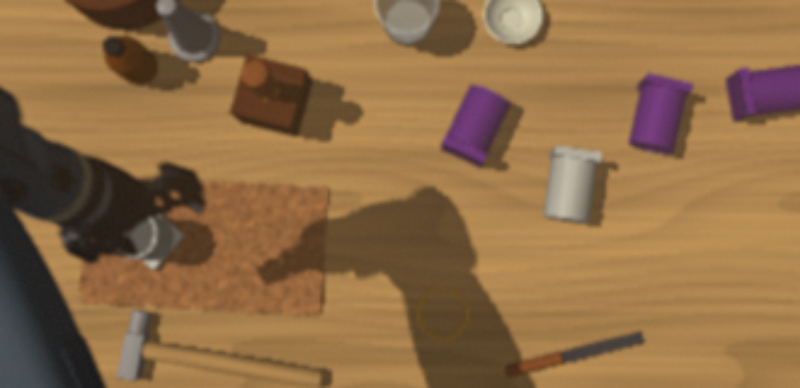

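The first beaker stands on the pad (left panel of the earlier view, about (155,240) here), with its rim at z ≈ 0.093. The second is unmoved, so I'll go to it.

Request:
{"api": "servo_tool", "payload": {
  "plan": [
    [0,0,-2,1,0,0,0],
    [0,-1.2,-14.5,0,3.66,-12.19,-4.79],
    [0,-1.2,-14.5,0,3.66,-12.19,-4.79],
    [0,-1.2,-14.5,0,3.66,-12.19,-4.79],
    [0,-1.2,-14.5,0,3.66,-12.19,-4.79],
    [0,-1.2,-14.5,0,3.66,-12.19,-4.79],
    [0,-1.2,-14.5,0,3.66,-12.19,-4.79],
    [0,-1.2,-14.5,0,3.66,-12.19,-4.79]
  ]
}}

```text
t: 8.15
ee_pos: [0.4635, -0.09, 0.2072]
orientation: [0.955, 0.071, 0.277, 0.074]
contact_force: [0.3, -1.6, -0.2]
gripper_width: 1.004
gripper_force: 0.0
```

```bash
cat >> h.py <<'E'
def toA(back):
    T=tool(-9.6,30);g=np.array([.5145,-.2293,.031])+.03*np.array([.986,-.167,0]);z=T[:,2]
    go(g+.019*z-back*z,T)
E
python3 -c "
from h import *
print(ctrl.get_state()['qpos'].round(3));toA(.12)"
```

```text
[-0.419 -0.771 -0.689  1.084  0.126  2.611]
t 8.15 shift [-0.19 -4.32 -4.19] turn [ 1.54 -4.75 -2.03]
```

Request:
{"api": "servo_tool", "payload": {
  "plan": [
    [0,-1,-1.5,-0.5,0.4,-1.2,-0.5],
    [0,-1,-3,-1,0.8,-2.4,-1],
    [0,-0.8,-4.3,-2,1.2,-3.6,-1.5],
    [0,-0.19,-4.32,-3.2,1.54,-4.75,-2.03],
    [0,-0.19,-4.32,-4.19,1.54,-4.75,-2.03],
    [0,-0.19,-4.32,-4.19,1.54,-4.75,-2.03],
    [0,-0.19,-4.32,-4.19,1.54,-4.75,-2.03]
  ]
}}

```text
t: 8.73
ee_pos: [0.4546, -0.2244, 0.1047]
orientation: [0.871, -0.072, 0.484, 0.037]
contact_force: [-0.5, 0.2, -0.7]
gripper_width: 0.998
gripper_force: 0.0
```

```bash
python3 -c "
from h import *
print(ctrl.get_state()['qpos'].round(3));toA(.12);toA(.06);toA(0)"
```

```text
[-1.021 -0.989 -1.209  0.543  0.702  2.595]
t 8.73 shift [ 0.11  0.16 -0.77] turn [-0.1  -0.3  -0.06]
t 8.73 shift [ 1.82 -0.13 -1.77] turn [-0.1  -0.3  -0.06]
t 8.73 shift [ 3.52 -0.42 -2.77] turn [-0.1  -0.3  -0.06]
```

Request:
{"api": "servo_tool", "payload": {
  "plan": [
    [0,1,0,0.3,-0.1,-0.3,-0.06],
    [0,2.2,-0.2,0,-0.1,-0.3,-0.06],
    [0,3.52,-0.42,-0.5,-0.1,-0.3,-0.06],
    [0,3.52,-0.42,-1,-0.1,-0.3,-0.06],
    [0,3.52,-0.42,-1,-0.1,-0.3,-0.06]
  ]
}}

```text
t: 9.15
ee_pos: [0.5599, -0.23, 0.0634]
orientation: [0.867, -0.072, 0.492, 0.035]
contact_force: [-1.3, 2.1, -3.4]
gripper_width: 1.003
gripper_force: 0.0
```

```bash
python3 -c "
from h import *
print(ctrl.get_state()['qpos'].round(3));toA(0)"
```

```text
[-0.766 -0.451 -1.088 -0.006  0.517  2.807]
t 9.15 shift [ 0.01 -0.24 -1.4 ] turn [-0.12 -0.13 -0.08]
```

Request:
{"api": "servo_tool", "payload": {
  "plan": [
    [0,0,-0.15,-0.5,-0.12,-0.13,-0.08],
    [0,0,-0.24,-1,-0.12,-0.13,-0.08],
    [0,0,-0.24,-1.3,-0.12,-0.13,-0.08],
    [0,0,-0.24,-1.3,-0.12,-0.13,-0.08]
  ]
}}

```text
t: 9.48
ee_pos: [0.559, -0.2391, 0.0307]
orientation: [0.861, -0.072, 0.502, 0.045]
contact_force: [-0.8, 0.4, -1.2]
gripper_width: 1.0
gripper_force: 0.0
```

Run:
```python
from h import *
print(ctrl.get_state()['qpos'].round(3));toA(0)
im,P=cam("top");c=cv2.resize(im[160:260,330:455],(650,520));
im,P=cam("side");d=cv2.resize(im[130:260,300:462],(650,520));
cv2.imwrite("pics/app2.png",cv2.resize(np.hstack([c,d]),(800,320)))
```

```text
[-0.781 -0.328 -1.117 -0.185  0.52   2.806]
t 9.48 shift [ 0.04  0.07 -0.31] turn [0.06 0.07 0.03]
```

View pics/app2.png

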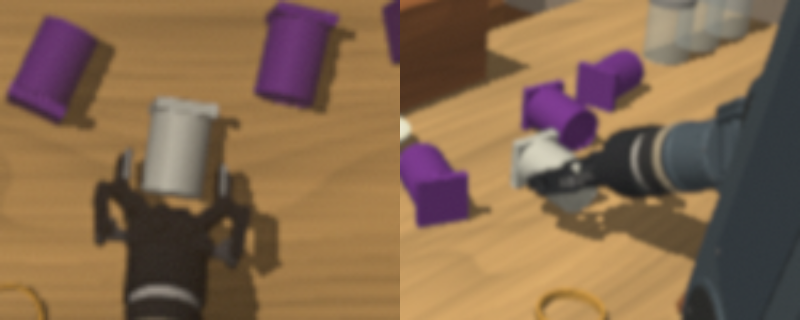

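The gripper straddles the second beaker, with the fingers on both sides of the tube. I'll go down slightly and close.

Request:
{"api": "servo_tool", "payload": {
  "plan": [
    [0,0,0,-0.25,0,0,0],
    [255,0,0,-0.25,0,0,0],
    [255,0,0,-0.25,0,0,0],
    [255,0,0,-0.25,0,0,0],
    [255,0,0,-0.25,0,0,0],
    [255,0,0,-0.25,0,0,0],
    [255,0,0,-0.25,0,0,0],
    [255,0,0,-0.25,0,0,0]
  ]
}}

```text
t: 10.25
ee_pos: [0.562, -0.2428, 0.0298]
orientation: [0.858, -0.071, 0.506, 0.048]
contact_force: [-4.6, 2.4, 5.1]
gripper_width: 0.685
gripper_force: 64.1
```

Request:
{"api": "servo_tool", "payload": {
  "plan": [
    [255,0,0,1.3,0,0,0],
    [255,0,0,2.6,0,0.5,0],
    [255,-0.3,0,3.9,0,1.5,0],
    [255,-1,0.6,5.2,0,2.6,0],
    [255,-1.6,1.3,6,0,3.8,0],
    [255,-2,2.4,7,0,5,0],
    [255,-2,2.4,7,0,5,0],
    [255,-2,2.4,7,0,5,0]
  ]
}}

```text
t: 10.92
ee_pos: [0.5025, -0.17, 0.2451]
orientation: [0.96, -0.056, 0.266, 0.066]
contact_force: [1.4, -0.2, -0.9]
gripper_width: 0.684
gripper_force: 65.5
```

Run:
```python
from h import *
s=ctrl.get_state();print(s["qpos"].round(3),s["contact_force"],s["gripper_force"])
go([.484,.00,.24],tool(10,95))
```

```text
[-0.522 -0.549 -0.485  1.09   0.116  2.767] [ 1.36684786 -0.22808686 -0.86450115] 65.54238470736891
t 10.92 shift [-0.62  5.67 -0.17] turn [0.81 6.09 2.63]
```

Run:
```python
from h import *
go([.484,.14,.22],tool(38,119))
```

```text
t 10.92 shift [-0.62 10.33 -0.84] turn [-1.81 10.15  6.46]
```

Request:
{"api": "servo_tool", "payload": {
  "plan": [
    [255,-0.6,10.3,-0.8,-1.81,10.15,6.46],
    [255,-0.6,10.3,-0.8,-1.81,10.15,6.46],
    [255,-0.6,10.3,-0.8,-1.81,10.15,6.46],
    [255,-0.6,10.3,-0.8,-1.81,10.15,6.46],
    [255,-0.6,10.3,-0.8,-1.81,10.15,6.46],
    [255,-0.6,10.3,-0.8,-1.81,10.15,6.46],
    [255,-0.6,10.3,-0.8,-1.81,10.15,6.46],
    [255,-0.6,10.3,-0.8,-1.81,10.15,6.46]
  ]
}}

```text
t: 11.58
ee_pos: [0.4826, 0.1429, 0.213]
orientation: [0.958, 0.243, -0.133, 0.08]
contact_force: [0.6, -1.1, -2.3]
gripper_width: 0.687
gripper_force: 65.4
```

Run:
```python
from h import *
s=ctrl.get_state();print(s["qpos"].round(3),s["contact_force"],s["gripper_force"])
go([.484,.14,.12],tool(38,119))
```

```text
[ 0.253  0.295  0.303  1.849 -0.157  2.919] [ 0.5513656  -1.08768808 -2.29293497] 65.44032870791852
t 11.58 shift [ 0.05 -0.1  -3.1 ] turn [-0.39  2.12  1.36]
```

Request:
{"api": "servo_tool", "payload": {
  "plan": [
    [255,0,0,-0.5,-0.2,1.1,0.7],
    [255,0,0,-1.3,-0.39,2.12,1.36],
    [255,0,0,-2.3,-0.39,2.12,1.36],
    [255,0,0,-3.3,-0.39,2.12,1.36],
    [255,0,0,-3.8,-0.39,2.12,1.36],
    [255,0,0,-3.8,-0.39,2.12,1.36],
    [255,0,0,-3.8,-0.39,2.12,1.36]
  ]
}}

```text
t: 12.17
ee_pos: [0.4822, 0.1378, 0.0985]
orientation: [0.917, 0.312, -0.237, 0.082]
contact_force: [-0.2, -0.3, -2.4]
gripper_width: 0.679
gripper_force: 65.6
```

Run:
```python
from h import *
s=ctrl.get_state();print(s["qpos"].round(3),s["contact_force"],s["gripper_force"])
go([.484,.14,.055],tool(38,119))
im,P=cam("top");c=cv2.resize(im[130:290,150:350],(650,520));standing(im,P)
im,P=cam("side");d=cv2.resize(im[130:390,100:425],(650,520));
cv2.imwrite("pics/pl2.png",cv2.resize(np.hstack([c,d]),(800,320)))
```

```text
[ 0.263  0.532  0.321  1.833 -0.189  2.795] [-0.20113276 -0.33945576 -2.41506843] 65.5636249948293
t 12.17 shift [ 0.06  0.07 -1.45] turn [0.03 0.01 0.07]
```

View pics/pl2.png

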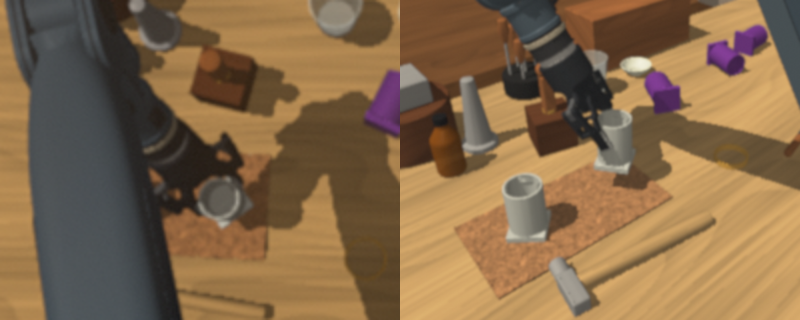

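Beaker B stands at about (525,208) in the right panel. The second hangs upright over the pad's right half, so I'll lower it.

Request:
{"api": "servo_tool", "payload": {
  "plan": [
    [255,0,0,-0.7,0,0,0],
    [255,0,0,-1.1,0,0,0],
    [255,0,0,-1.3,0,0,0],
    [255,0,0,-1.4,0,0,0],
    [255,0,0,-1.45,0,0,0],
    [255,0,0,-1.5,0,0,0],
    [255,0,0,-1.5,0,0,0]
  ]
}}

```text
t: 12.85
ee_pos: [0.4835, 0.1384, 0.0556]
orientation: [0.917, 0.312, -0.234, 0.082]
contact_force: [0.3, -0.6, -2.5]
gripper_width: 0.681
gripper_force: 65.5
```

Request:
{"api": "servo_tool", "payload": {
  "plan": [
    [255,0,0,-0.08,0,0,0],
    [255,0,0,-0.15,0,0,0],
    [255,0,0,-0.15,0,0,0]
  ]
}}

```text
t: 13.1
ee_pos: [0.4834, 0.1384, 0.0506]
orientation: [0.917, 0.312, -0.234, 0.082]
contact_force: [-0.3, 0.2, -2.7]
gripper_width: 0.681
gripper_force: 65.5
```

Request:
{"api": "servo_tool", "payload": {
  "plan": [
    [255,0,0,-0.06,0,0,0],
    [255,0,0,-0.12,0,0,0],
    [255,0,0,-0.18,0,0,0],
    [255,0,0,-0.18,0,0,0]
  ]
}}

```text
t: 13.43
ee_pos: [0.4839, 0.1389, 0.0499]
orientation: [0.917, 0.312, -0.233, 0.082]
contact_force: [-0.1, 3.6, 12.6]
gripper_width: 0.68
gripper_force: 66.9
```

Request:
{"api": "servo_tool", "payload": {
  "plan": [
    [255,0,0,0.1,0,0,0],
    [120,0,0,0.1,0,0,0],
    [0,0,0,0.1,0,0,0],
    [0,0,0,0.1,0,0,0],
    [0,0,0,0.1,0,0,0],
    [0,0,0,0.1,0,0,0],
    [0,0,0,0.1,0,0,0]
  ]
}}

```text
t: 14.02
ee_pos: [0.4828, 0.1381, 0.0478]
orientation: [0.917, 0.312, -0.235, 0.082]
contact_force: [1.3, -0.1, 0.2]
gripper_width: 1.001
gripper_force: 0.0
```

Request:
{"api": "servo_tool", "payload": {
  "plan": [
    [0,0.39,0.3,0.87,0,0,0],
    [0,0.78,0.6,1.75,0,0,0],
    [0,1.1,0.9,2.8,0,0,0],
    [0,1.1,0.9,4,0,0,0],
    [0,0.5,0,5.2,0.2,-1,0],
    [0,0,-1.3,6,0.2,-2,0],
    [0,-0.5,-2.6,6,0.2,-3,0],
    [0,-1,-4,6,0.2,-4,0]
  ]
}}

```text
t: 14.68
ee_pos: [0.4703, 0.0569, 0.2277]
orientation: [0.946, 0.292, -0.045, 0.132]
contact_force: [0.4, 0.0, 1.9]
gripper_width: 0.997
gripper_force: 0.0
```

Request:
{"api": "servo_tool", "payload": {
  "plan": [
    [0,-0.8,-1.3,0,0,0,0],
    [0,-1.6,-2.6,0,0,0,0],
    [0,-2.4,-3.9,0,0,0,0],
    [0,-2.4,-3.9,0,0,0,0]
  ]
}}

```text
t: 15.02
ee_pos: [0.3931, -0.0624, 0.2256]
orientation: [0.946, 0.291, -0.05, 0.132]
contact_force: [0.6, 0.2, -0.8]
gripper_width: 1.004
gripper_force: 0.0
```

Run:
```python
from h import *
s=ctrl.get_state();print(s["t"],s["qpos"].round(3),s["contact_force"],s["ee_pos"])
im,P=cam("top");c=cv2.resize(im[130:290,150:350],(650,520));np.savez("top1.npz",im=im,P=P)
standing(im,P)
im,P=cam("side");d=cv2.resize(im[130:390,100:425],(650,520));np.savez("side1.npz",im=im,P=P)
standing(im,P)
cv2.imwrite("pics/two.png",cv2.resize(np.hstack([c,d]),(800,320)))
```

```text
15.0167 [-0.105 -0.286 -0.241  1.605 -0.282  2.439] [ 0.60045104  0.23850677 -0.84468311] [ 0.3930578  -0.06237508  0.22558561]
rim [194 216  22  22 264] 116 minc [0.4896 0.3092] 0.0303 fit [0.4896 0.3092] z 0.094
rim [250 219  22  21 235] 98 minc [0.4822 0.1413] 0.0299 fit [0.4822 0.1411] z 0.0938
rim [258 238  31  21 413] 240 minc [0.4846 0.1411] 0.0308 fit [0.4839 0.1415] z 0.0929
rim [182 270  35  26 531] 331 minc [0.4919 0.3091] 0.0303 fit [0.4913 0.3094] z 0.0932
```

View pics/two.png

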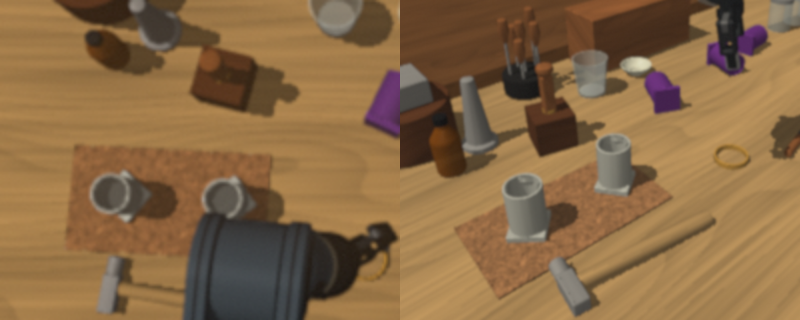

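Both beakers stand on the pad, with rims at about (0.4905, 0.309) and (0.483, 0.141), and the two cameras agree to 2 mm. Next I'll measure the handle's yaw.

Run:
```python
from h import *
Z=[np.load("top1.npz")["P"],np.load("side1.npz")["P"]]
for nm,lo,hi,r in(("handle",.085,.15,.03),("top",.153,.162,.03),("knob",.165,.19,.03),("stand",.02,.078,.07)):
    qs=[]
    for P in Z:
        q=P[(np.hypot(P[...,0]-.674,P[...,1]-.151)<r)&(P[...,2]>lo)&(P[...,2]<hi)];qs.append(q)
        if len(q)>3: print(nm,len(q),q.mean(0).round(4),q[:,2].max().round(3),cv2.minAreaRect(q[:,:2].astype(np.float32)))
    q=np.vstack(qs);print("  union",cv2.minAreaRect(q[:,:2].astype(np.float32)))
q=Z[1];q=q[(np.hypot(q[...,0]-.674,q[...,1]-.151)<.035)&(q[...,2]>.09)&(q[...,2]<.145)]
# profile across the view: lateral coordinate vs depth
o=np.array([-.0675,.5454]);f=np.array([.674,.151])-o;f/=np.linalg.norm(f);l=np.array([-f[1],f[0]])
lat=(q[:,:2]-[.674,.151])@l;dep=(q[:,:2]-[.674,.151])@f
for a in np.arange(-.02,.02,.003):
    k=(lat>=a)&(lat<a+.003)
    if k.any():print(round(a+.0015,4),k.sum(),np.median(dep[k]).round(4))
print("f az",np.degrees(np.arctan2(f[1],f[0])))
```

```text
handle 49 [0.6672 0.1449 0.115 ] 0.145 ((0.6667831540107727, 0.14639535546302795), (0.0152164027094841, 0.029811084270477295), 31.885986328125)
handle 285 [0.6689 0.1547 0.1179] 0.15 ((0.6720709204673767, 0.15594574809074402), (0.030174044892191887, 0.01904669962823391), 41.201839447021484)
  union ((0.6743647456169128, 0.15065477788448334), (0.025178320705890656, 0.025442728772759438), 74.9999771118164)
top 27 [0.6695 0.1541 0.1565] 0.161 ((0.6709318161010742, 0.1552150994539261), (0.026227636262774467, 0.014847340062260628), 48.04268264770508)
  union ((0.6709318161010742, 0.1552150994539261), (0.026227636262774467, 0.014847340062260628), 48.04268264770508)
knob 103 [0.6736 0.1503 0.1738] 0.182 ((0.6750214695930481, 0.15061460435390472), (0.031293436884880066, 0.03061312437057495), 47.652740478515625)
knob 111 [0.6711 0.1536 0.172 ] 0.179 ((0.6733332276344299, 0.15168651938438416), (0.032731276005506516, 0.026888733729720116), 67.47024536132812)
  union ((0.6751489639282227, 0.1506497710943222), (0.031682249158620834, 0.030528893694281578), 46.822879791259766)
stand 593 [0.6652 0.1442 0.0684] 0.078 ((0.6738638281822205, 0.1510457992553711), (0.08126818388700485, 0.08073841035366058), 75.58636474609375)
stand 1231 [0.6572 0.1604 0.058 ] 0.077 ((0.6765274405479431, 0.15031161904335022), (0.08129377663135529, 0.08524748682975769), 75.1858139038086)
  union ((0.6763868927955627, 0.15043428540229797), (0.08127958327531815, 0.08590860664844513), 75.49213409423828)
-0.0125 15 -0.0026
-0.0095 25 -0.0052
-0.0065 28 -0.0068
-0.0035 28 -0.0072
-0.0005 27 -0.0078
0.0025 26 -0.0089
0.0055 28 -0.0093
0.0085 26 -0.0083
0.0115 26 -0.0029
0.0145 11 0.0063
f az -28.008279669384073
```

Handle square: centre (0.674, 0.151), 25 mm wide, flats at -15°/75°, parallel to the stand. I'll grip with azimuth 75 and the grasp 58 mm up the handle.

Run:
```python
from h import *
go([.60,.10,.27],tool(75,90));go([.674,.151,.25],tool(75,90))
```

```text
t 15.12 shift [6.84 5.37 1.48] turn [2.62 0.8  6.77]
t 15.12 shift [9.3  7.07 0.81] turn [2.62 0.8  6.77]
```

Request:
{"api": "servo_tool", "payload": {
  "plan": [
    [0,1,0.8,0.8,1,0.3,2],
    [0,9.3,7.07,0.8,2.62,0.8,6.77],
    [0,9.3,7.07,0.8,2.62,0.8,6.77],
    [0,9.3,7.07,0.8,2.62,0.8,6.77],
    [0,9.3,7.07,0.8,2.62,0.8,6.77],
    [0,9.3,7.07,0.8,2.62,0.8,6.77],
    [0,9.3,7.07,0.8,2.62,0.8,6.77],
    [0,9.3,7.07,0.8,2.62,0.8,6.77]
  ]
}}

```text
t: 15.78
ee_pos: [0.6587, 0.1404, 0.248]
orientation: [0.792, 0.611, -0.0, -0.001]
contact_force: [2.3, -0.6, 1.1]
gripper_width: 1.001
gripper_force: 0.0
```

Request:
{"api": "servo_tool", "payload": {
  "plan": [
    [0,0,0,0,0,0,0],
    [0,0,0,0,0,0,0],
    [0,0,0,0,0,0,0],
    [0,0,0,0,0,0,0]
  ]
}}

```text
t: 16.12
ee_pos: [0.6562, 0.1388, 0.2504]
orientation: [0.792, 0.611, 0.0, -0.0]
contact_force: [-0.1, -0.8, -0.2]
gripper_width: 0.999
gripper_force: 0.0
```

Run:
```python
from h import *
print(ctrl.get_state()["qpos"].round(3))
go([.674,.151,.114],tool(75,90))
```

```text
[1.080e-01 4.660e-01 6.380e-01 1.742e+00 1.000e-03 1.936e+00]
t 16.12 shift [ 0.59  0.41 -4.55] turn [-0.01  0.01 -0.04]
```

Request:
{"api": "servo_tool", "payload": {
  "plan": [
    [0,0.59,0.41,0,0,0,0],
    [0,0.59,0.41,-0.6,0,0,0],
    [0,0.59,0.41,-1.6,0,0,0],
    [0,0.59,0.41,-2.7,0,0,0],
    [0,0.59,0.41,-3.8,0,0,0],
    [0,0.59,0.41,-4.55,0,0,0],
    [0,0.59,0.41,-4.55,0,0,0],
    [0,0.59,0.41,-4.55,0,0,0]
  ]
}}

```text
t: 16.78
ee_pos: [0.6727, 0.1501, 0.1135]
orientation: [0.792, 0.61, -0.001, -0.001]
contact_force: [0.9, -0.4, 1.3]
gripper_width: 1.002
gripper_force: 0.0
```

Run:
```python
from h import *
go([.674,.151,.114],tool(75,90))
im,P=cam("side");d=im[160:280,160:310]; cv2.imwrite("pics/grip.png",cv2.resize(d,(600,480)))
```

```text
t 16.78 shift [0.04 0.03 0.02] turn [-0.   -0.02 -0.03]
```

View pics/grip.png

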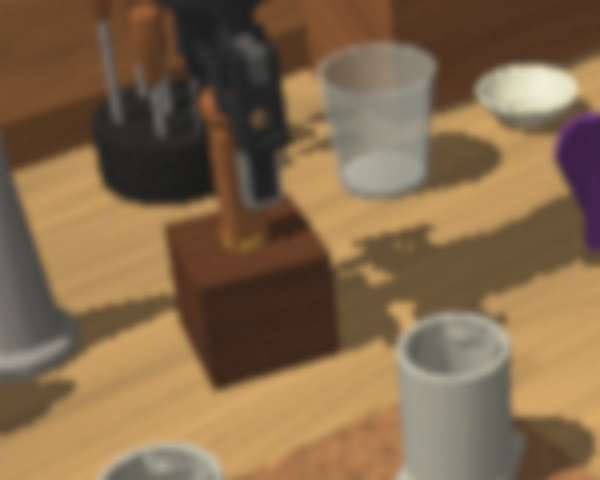

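The near finger (about (262,150)) stands beside the handle (about (230,170)), with its tip well above the stand. I'll close and lift.

Request:
{"api": "servo_tool", "payload": {
  "plan": [
    [255,0,0,0,0,0,0],
    [255,0,0,0,0,0,0],
    [255,0,0,0,0,0,0],
    [255,0,0,0,0,0,0],
    [255,0,0,0,0,0,0],
    [255,0,0,0,0,0,0],
    [255,0,0,0,0,0,0],
    [255,0,0,0,0,0,0]
  ]
}}

```text
t: 17.5
ee_pos: [0.6752, 0.1509, 0.1135]
orientation: [0.792, 0.61, 0.001, 0.0]
contact_force: [-0.2, -0.3, 2.9]
gripper_width: 0.271
gripper_force: 62.2
```

Request:
{"api": "servo_tool", "payload": {
  "plan": [
    [255,0,0,0,0,0,0],
    [255,0,0,0,0,0,0],
    [255,0,0,0,0,0,0]
  ]
}}

```text
t: 17.75
ee_pos: [0.6751, 0.1509, 0.1135]
orientation: [0.792, 0.61, 0.001, 0.0]
contact_force: [0.4, 0.5, 4.4]
gripper_width: 0.274
gripper_force: 62.2
```

Gripped at 23 mm. The grip pose (0.6751, 0.1509, 0.1135) is also the return pose. Lift straight up.

Request:
{"api": "servo_tool", "payload": {
  "plan": [
    [255,0,0,1,0,0,0],
    [255,0,0,2,0,0,0],
    [255,0,0,3.2,0,0,0],
    [255,0,0,3.8,0,0,0],
    [255,0,0,3.8,0,0,0]
  ]
}}

```text
t: 18.17
ee_pos: [0.6763, 0.1512, 0.2324]
orientation: [0.792, 0.61, 0.004, 0.002]
contact_force: [0.4, -0.3, -0.9]
gripper_width: 0.277
gripper_force: 62.1
```

Request:
{"api": "servo_tool", "payload": {
  "plan": [
    [255,-6,0,0,0,0,0],
    [255,-6,0,0,0,0,0],
    [255,-6,0,0,0,0,0],
    [255,-6,0,0,0,0,0],
    [255,-6,0,0,0,0,0],
    [255,-6,0,0,0,0,0]
  ]
}}

```text
t: 18.67
ee_pos: [0.4895, 0.1509, 0.2243]
orientation: [0.792, 0.611, -0.003, -0.002]
contact_force: [-0.2, -0.4, -0.3]
gripper_width: 0.272
gripper_force: 62.1
```

```bash
cat >> h.py <<'E'
def tooltip(P,box):
    "centre of blade/shank/handle points in box (x0,x1,y0,y1) by height"
    N=(P[...,0]>box[0])&(P[...,0]<box[1])&(P[...,1]>box[2])&(P[...,1]<box[3])
    for a in np.arange(.10,.30,.02):
        q=P[N&(P[...,2]>a)&(P[...,2]<a+.02)]
        if len(q)>3:print(round(a+.01,3),len(q),q.mean(0).round(4),(q.max(0)-q.min(0)).round(3)[:2])
E
python3 - <<'E'
from h import *
s=ctrl.get_state();print(s["qpos"].round(3),s["contact_force"],s["ee_pos"],s["gripper_width"])
im,P=cam("top");standing(im,P)
im,P=cam("side");standing(im,P);x,y,_=s["ee_pos"]
tooltip(P,(x-.04,x+.04,y-.04,y+.04))
cv2.imwrite("pics/tool.png",cv2.resize(im[80:300,140:440],(750,550)))
E
```

```text
[1.670e-01 2.100e-02 5.700e-02 1.614e+00 1.000e-03 1.994e+00] [-0.22762319 -0.4235487  -0.26269863] [0.48953048 0.15091323 0.22427338] 0.27188563027930157
rim [251 219  21  22 223] 91 minc [0.4818 0.1414] 0.0297 fit [0.4818 0.1408] z 0.094
rim [258 238  31  21 404] 230 minc [0.4849 0.1406] 0.031 fit [0.484  0.1414] z 0.0929
rim [182 270  35  26 531] 330 minc [0.4925 0.3089] 0.0308 fit [0.4914 0.3094] z 0.0929
0.13 20 [0.4909 0.152  0.1342] [0.007 0.008]
0.15 41 [0.4901 0.1518 0.1495] [0.008 0.01 ]
0.17 24 [0.4915 0.1519 0.1702] [0.006 0.005]
0.19 87 [0.485  0.1563 0.1932] [0.023 0.021]
0.21 131 [0.4855 0.1557 0.2103] [0.027 0.022]
0.23 114 [0.4832 0.1598 0.2318] [0.046 0.026]
0.25 165 [0.4815 0.1598 0.2502] [0.053 0.021]
0.27 152 [0.4795 0.1634 0.2724] [0.078 0.024]
0.29 171 [0.4806 0.1654 0.2896] [0.072 0.024]
```

View pics/tool.png

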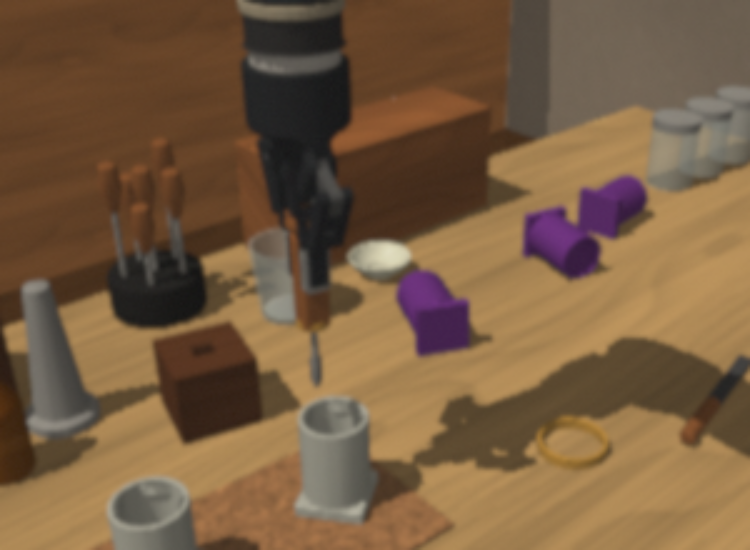

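The tool hangs straight at (315,350), above the right-hand beaker at (335,430). The stand is empty and its hole shows at (203,348). I'll lower the blade into that beaker.

Request:
{"api": "servo_tool", "payload": {
  "plan": [
    [255,-0.27,-0.3,0,0,0,0],
    [255,-0.27,-0.3,0,0,0,0],
    [255,-0.27,-0.3,-0.6,0,0,0],
    [255,-0.27,-0.3,-1.2,0,0,0],
    [255,-0.27,-0.3,-1.83,0,0,0],
    [255,-0.27,-0.3,-1.83,0,0,0],
    [255,-0.27,-0.3,-1.83,0,0,0]
  ]
}}

```text
t: 19.35
ee_pos: [0.4865, 0.1417, 0.1702]
orientation: [0.792, 0.61, -0.001, -0.001]
contact_force: [-0.4, -0.9, -1.8]
gripper_width: 0.276
gripper_force: 62.0
```

Request:
{"api": "servo_tool", "payload": {
  "plan": [
    [255,0.82,0,0,0,0,0],
    [255,0.758,0.314,0,0,0,0],
    [255,0.58,0.58,0,0,0,0],
    [255,0.314,0.758,0,0,0,0],
    [255,0,0.82,0,0,0,0],
    [255,-0.314,0.758,0,0,0,0],
    [255,-0.58,0.58,0,0,0,0],
    [255,-0.758,0.314,0,0,0,0]
  ]
}}

```text
t: 20.02
ee_pos: [0.4627, 0.1516, 0.1726]
orientation: [0.792, 0.611, 0.001, -0.0]
contact_force: [1.2, 0.6, -0.1]
gripper_width: 0.266
gripper_force: 62.7
```

Request:
{"api": "servo_tool", "payload": {
  "plan": [
    [255,-0.062,-0.314,0,0,0,0],
    [255,0,-0.628,0,0,0,0],
    [255,0.178,-0.894,0,0,0,0],
    [255,0.444,-1.072,0,0,0,0],
    [255,0.758,-1.134,0,0,0,0],
    [255,1.072,-1.072,0,0,0,0],
    [255,1.338,-0.894,0,0,0,0],
    [255,1.516,-0.628,0,0,0,0]
  ]
}}

```text
t: 20.68
ee_pos: [0.5108, 0.132, 0.1715]
orientation: [0.792, 0.61, -0.0, 0.0]
contact_force: [0.1, -1.6, 0.7]
gripper_width: 0.272
gripper_force: 62.8
```

Run:
```python
from h import *
s=ctrl.get_state();print(s["contact_force"],s["torque"],s["ee_pos"],s["gripper_width"])
im,P=cam("side");standing(im,P)
cv2.imwrite("pics/deb.png",cv2.resize(im[180:310,160:340],(720,520)))
```

```text
[ 0.14929388 -1.5508926   0.67596489] [-0.44973639  0.11339178  0.02143626] [0.51083315 0.1319807  0.17146575] 0.272031453024281
rim [264 230  31  22 408] 234 minc [0.4967 0.1158] 0.0309 fit [0.4953 0.1154] z 0.0939
rim [182 270  35  26 529] 326 minc [0.492  0.3091] 0.0307 fit [0.4914 0.3092] z 0.093
```

View pics/deb.png

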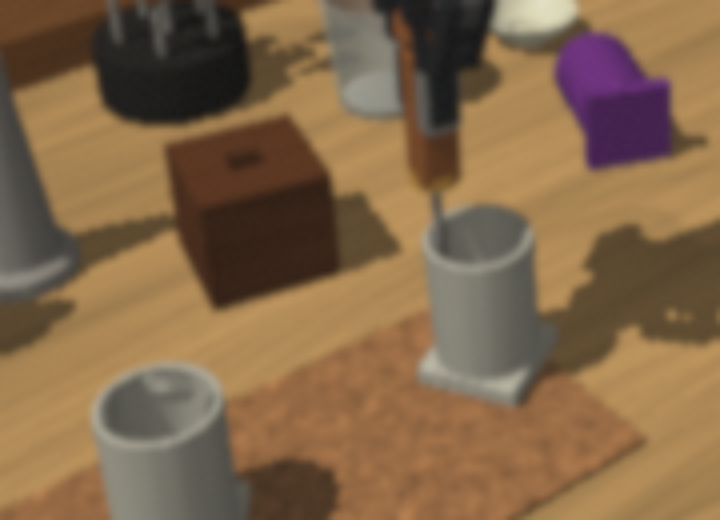

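The blade follows the bore, but the quick circle, about 5 mm off-centre, pushed the beaker roughly 26 mm aside. It is still upright on the pad at about (485,300). I'll recentre and go round more slowly with less overdrive.

Request:
{"api": "servo_tool", "payload": {
  "plan": [
    [255,-0.2,-0.15,0,0,0,0],
    [255,-0.4,-0.3,0,0,0,0],
    [255,-0.65,-0.5,0,0,0,0],
    [255,-0.65,-0.5,0,0,0,0],
    [255,-0.65,-0.5,0,0,0,0]
  ]
}}

```text
t: 21.15
ee_pos: [0.489, 0.1172, 0.1723]
orientation: [0.792, 0.61, 0.0, -0.0]
contact_force: [0.3, -0.7, -0.3]
gripper_width: 0.274
gripper_force: 62.7
```

```bash
cat >> h.py <<'E'
def blade(P,s):
    "shank centre seen by the side camera between rim and handle"
    x,y,z=s["ee_pos"]; q=P[(np.hypot(P[...,0]-x-.003,P[...,1]-y)<.012)&(P[...,2]>z-.066)&(P[...,2]<z-.042)]
    print("shank",len(q),q.mean(0).round(4) if len(q) else "", "tcp",s["ee_pos"].round(4),"F",s["contact_force"].round(2))
E
python3 - <<'E'
from h import *
s=ctrl.get_state()
im,P=cam("side");standing(im,P,hi=.1);blade(P,s)
E
```

```text
rim [262 228  29  20 361] 191 minc [0.5095 0.1139] 0.0319 fit [0.5096 0.1138] z 0.093
rim [182 270  35  26 522] 323 minc [0.4932 0.3089] 0.0315 fit [0.4914 0.3093] z 0.093
shank 23 [0.4885 0.1179 0.1152] tcp [0.489  0.1172 0.1723] F [ 0.3  -0.7  -0.29]
```

Run:
```python
from h import *
s=ctrl.get_state()
im,P=cam("side");standing(im,P,hi=.1);a=cv2.resize(im[200:290,230:320],(400,400))
im,P=cam("top");standing(im,P);print(s["t"])
b=cv2.resize(im[180:270,220:310],(400,400))
cv2.imwrite("pics/deb2.png",np.hstack([a,b]))
```

```text
rim [262 228  29  20 366] 196 minc [0.5105 0.1139] 0.0318 fit [0.5099 0.1137] z 0.093
rim [182 270  35  26 522] 319 minc [0.4921 0.308 ] 0.0317 fit [0.4913 0.3093] z 0.0931
rim [269 210  13  22 124] 42 minc [0.508  0.1085] 0.0289 fit [0.5072 0.1132] z 0.0941
21.2
```

View pics/deb2.png

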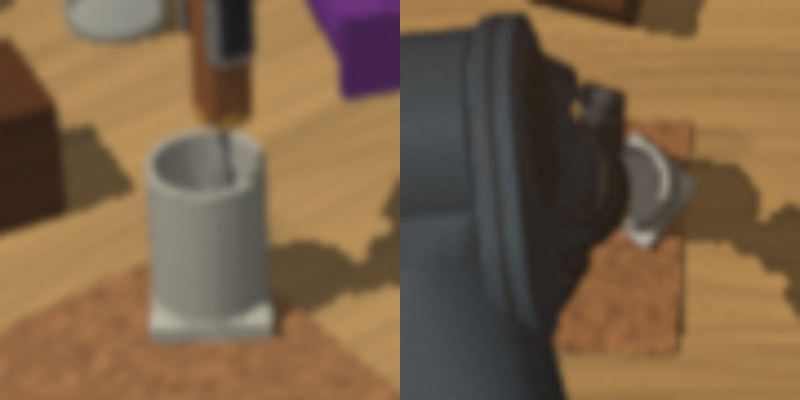

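The beaker is upright, now at (0.508, 0.1135), with the blade inside. I'll do one slow full circle, biased a little to +y to bring it back inward.

Request:
{"api": "servo_tool", "payload": {
  "plan": [
    [255,-0.1,0.05,0,0,0,0],
    [255,-0.25,0.1,0,0,0,0],
    [255,-0.35,0.16,0,0,0,0],
    [255,-0.35,0.16,0,0,0,0]
  ]
}}

```text
t: 21.63
ee_pos: [0.4787, 0.1227, 0.1721]
orientation: [0.792, 0.611, 0.0, -0.0]
contact_force: [1.5, -0.2, -1.8]
gripper_width: 0.275
gripper_force: 62.7
```

Request:
{"api": "servo_tool", "payload": {
  "plan": [
    [255,0.014,-0.14,0,0,0,0],
    [255,0.055,-0.276,0,0,0,0],
    [255,0.121,-0.4,0,0,0,0],
    [255,0.211,-0.509,0,0,0,0],
    [255,0.32,-0.599,0,0,0,0],
    [255,0.444,-0.665,0,0,0,0],
    [255,0.58,-0.706,0,0,0,0],
    [255,0.72,-0.72,0,0,0,0]
  ]
}}

```text
t: 22.3
ee_pos: [0.501, 0.1003, 0.1716]
orientation: [0.792, 0.61, -0.0, -0.0]
contact_force: [0.3, -0.3, -0.2]
gripper_width: 0.271
gripper_force: 62.8
```

Run:
```python
from h import *
s=ctrl.get_state()
im,P=cam("side");standing(im,P,hi=.1);blade(P,s)
```

```text
rim [262 232  30  21 377] 208 minc [0.4972 0.1224] 0.0307 fit [0.4969 0.1232] z 0.0931
rim [182 270  35  26 529] 321 minc [0.4921 0.3096] 0.0308 fit [0.4913 0.3093] z 0.0929
shank 22 [0.4998 0.1007 0.1157] tcp [0.501  0.1003 0.1716] F [ 0.27 -0.33 -0.2 ]
```

Request:
{"api": "servo_tool", "payload": {
  "plan": [
    [255,0.14,0.014,0,0,0,0],
    [255,0.276,0.055,0,0,0,0],
    [255,0.4,0.121,0,0,0,0],
    [255,0.509,0.211,0,0,0,0],
    [255,0.599,0.32,0,0,0,0],
    [255,0.665,0.444,0,0,0,0],
    [255,0.706,0.58,0,0,0,0],
    [255,0.72,0.72,0,0,0,0]
  ]
}}

```text
t: 23.02
ee_pos: [0.5225, 0.1225, 0.1718]
orientation: [0.792, 0.611, -0.0, -0.0]
contact_force: [-0.7, -0.2, -1.6]
gripper_width: 0.274
gripper_force: 62.7
```

Run:
```python
from h import *
s=ctrl.get_state()
im,P=cam("side");standing(im,P,hi=.1);blade(P,s)
```

```text
rim [262 231  29  20 388] 221 minc [0.5012 0.1197] 0.0304 fit [0.5    0.1193] z 0.0935
rim [182 270  35  26 526] 322 minc [0.4925 0.3088] 0.0311 fit [0.4914 0.3094] z 0.093
shank 19 [0.5217 0.1228 0.1158] tcp [0.5225 0.1225 0.1718] F [-0.73 -0.2  -1.56]
```

Request:
{"api": "servo_tool", "payload": {
  "plan": [
    [255,-0.014,0.14,0,0,0,0],
    [255,-0.055,0.276,0,0,0,0],
    [255,-0.121,0.4,0,0,0,0],
    [255,-0.211,0.509,0,0,0,0],
    [255,-0.32,0.599,0,0,0,0],
    [255,-0.444,0.665,0,0,0,0],
    [255,-0.58,0.706,0,0,0,0],
    [255,-0.72,0.72,0,0,0,0]
  ]
}}

```text
t: 23.73
ee_pos: [0.5007, 0.1441, 0.1721]
orientation: [0.792, 0.611, 0.001, -0.0]
contact_force: [1.1, -0.2, -0.9]
gripper_width: 0.273
gripper_force: 62.7
```

Run:
```python
from h import *
s=ctrl.get_state()
im,P=cam("side");standing(im,P,hi=.1);blade(P,s)
```

```text
rim [259 231  29  20 383] 204 minc [0.5065 0.1254] 0.0314 fit [0.5052 0.1233] z 0.093
rim [182 270  35  26 526] 324 minc [0.492  0.3093] 0.0309 fit [0.4914 0.3094] z 0.093
shank 21 [0.5002 0.1443 0.1154] tcp [0.5007 0.1441 0.1721] F [ 1.06 -0.2  -0.93]
```

Request:
{"api": "servo_tool", "payload": {
  "plan": [
    [255,-0.14,-0.014,0,0,0,0],
    [255,-0.276,-0.055,0,0,0,0],
    [255,-0.4,-0.121,0,0,0,0],
    [255,-0.509,-0.211,0,0,0,0],
    [255,-0.599,-0.32,0,0,0,0],
    [255,-0.665,-0.444,0,0,0,0],
    [255,-0.706,-0.58,0,0,0,0],
    [255,-0.72,-0.72,0,0,0,0]
  ]
}}

```text
t: 24.45
ee_pos: [0.4789, 0.1221, 0.1719]
orientation: [0.792, 0.611, 0.0, -0.001]
contact_force: [-0.0, 1.0, -1.8]
gripper_width: 0.271
gripper_force: 62.7
```

Run:
```python
from h import *
s=ctrl.get_state()
im,P=cam("side");standing(im,P,hi=.1);blade(P,s)
```

```text
rim [259 232  30  21 393] 217 minc [0.4989 0.126 ] 0.0312 fit [0.4996 0.1267] z 0.0935
rim [182 270  35  26 529] 323 minc [0.4915 0.3082] 0.0313 fit [0.4914 0.3093] z 0.0931
shank 22 [0.4786 0.1232 0.1149] tcp [0.4789 0.1221 0.1719] F [-0.02  0.98 -1.78]
```

The slow circle works and the beaker stays within a few mm of (0.499, 0.124). I'll do a second, slightly wider round.

Request:
{"api": "servo_tool", "payload": {
  "plan": [
    [255,-0.06,0,0,0,0,0],
    [255,-0.045,-0.152,0,0,0,0],
    [255,0,-0.299,0,0,0,0],
    [255,0.071,-0.433,0,0,0,0],
    [255,0.169,-0.551,0,0,0,0],
    [255,0.287,-0.649,0,0,0,0],
    [255,0.421,-0.72,0,0,0,0],
    [255,0.72,-0.78,0,0,0,0]
  ]
}}

```text
t: 25.17
ee_pos: [0.5004, 0.0986, 0.1717]
orientation: [0.792, 0.61, -0.0, -0.001]
contact_force: [-0.2, 0.0, -1.5]
gripper_width: 0.272
gripper_force: 62.7
```

Request:
{"api": "servo_tool", "payload": {
  "plan": [
    [255,0.152,0.015,0,0,0,0],
    [255,0.299,0.06,0,0,0,0],
    [255,0.433,0.131,0,0,0,0],
    [255,0.551,0.229,0,0,0,0],
    [255,0.649,0.347,0,0,0,0],
    [255,0.72,0.481,0,0,0,0],
    [255,0.765,0.628,0,0,0,0],
    [255,0.78,0.78,0,0,0,0]
  ]
}}

```text
t: 25.83
ee_pos: [0.5245, 0.1225, 0.1719]
orientation: [0.792, 0.61, 0.0, 0.0]
contact_force: [-1.4, -1.0, -0.1]
gripper_width: 0.272
gripper_force: 62.7
```

Request:
{"api": "servo_tool", "payload": {
  "plan": [
    [255,-0.015,0.152,0,0,0,0],
    [255,-0.06,0.299,0,0,0,0],
    [255,-0.131,0.433,0,0,0,0],
    [255,-0.229,0.551,0,0,0,0],
    [255,-0.347,0.649,0,0,0,0],
    [255,-0.481,0.72,0,0,0,0],
    [255,-0.628,0.765,0,0,0,0],
    [255,-0.78,0.78,0,0,0,0]
  ]
}}

```text
t: 26.5
ee_pos: [0.5009, 0.1459, 0.1723]
orientation: [0.792, 0.611, 0.001, 0.0]
contact_force: [1.9, -0.8, -0.5]
gripper_width: 0.27
gripper_force: 62.7
```

Request:
{"api": "servo_tool", "payload": {
  "plan": [
    [255,-0.152,-0.015,0,0,0,0],
    [255,-0.299,-0.06,0,0,0,0],
    [255,-0.433,-0.131,0,0,0,0],
    [255,-0.551,-0.229,0,0,0,0],
    [255,-0.649,-0.347,0,0,0,0],
    [255,-0.72,-0.481,0,0,0,0],
    [255,-0.765,-0.628,0,0,0,0],
    [255,-0.78,-0.78,0,0,0,0]
  ]
}}

```text
t: 27.17
ee_pos: [0.4767, 0.1218, 0.1716]
orientation: [0.792, 0.61, -0.0, -0.001]
contact_force: [0.9, 0.6, -0.7]
gripper_width: 0.271
gripper_force: 62.7
```

Request:
{"api": "servo_tool", "payload": {
  "plan": [
    [255,0.015,-0.152,0,0,0,0],
    [255,0.06,-0.299,0,0,0,0],
    [255,0.131,-0.433,0,0,0,0],
    [255,0.229,-0.551,0,0,0,0],
    [255,0.347,-0.649,0,0,0,0],
    [255,0.481,-0.72,0,0,0,0],
    [255,0.628,-0.765,0,0,0,0],
    [255,0.78,-0.78,0,0,0,0]
  ]
}}

```text
t: 27.83
ee_pos: [0.5012, 0.0987, 0.1718]
orientation: [0.792, 0.61, -0.0, -0.0]
contact_force: [-0.4, 0.9, -0.1]
gripper_width: 0.271
gripper_force: 62.8
```

Run:
```python
from h import *
s=ctrl.get_state()
im,P=cam("side");standing(im,P,hi=.1);blade(P,s)
```

```text
rim [263 230  31  22 429] 244 minc [0.4973 0.1181] 0.0324 fit [0.4962 0.1196] z 0.0936
rim [182 270  35  26 521] 320 minc [0.492  0.3093] 0.0307 fit [0.4914 0.3093] z 0.093
shank 23 [0.5008 0.0997 0.1162] tcp [0.5012 0.0987 0.1718] F [-0.39  0.88 -0.06]
```

Request:
{"api": "servo_tool", "payload": {
  "plan": [
    [255,-0.05,0.35,0,0,0,0],
    [255,-0.1,0.7,0,0,0,0],
    [255,-0.1,0.7,0,0,0,0],
    [255,-0.1,0.7,1,0,0,0],
    [255,-0.1,0.7,2,0,0,0],
    [255,-0.1,0.7,2,0,0,0],
    [255,-0.1,0.7,2,0,0,0]
  ]
}}

```text
t: 28.47
ee_pos: [0.4989, 0.1204, 0.2344]
orientation: [0.792, 0.611, 0.002, 0.001]
contact_force: [-1.1, 0.5, -1.1]
gripper_width: 0.273
gripper_force: 62.9
```

Request:
{"api": "servo_tool", "payload": {
  "plan": [
    [255,0,1.2,0,0,0,0],
    [255,-0.1,2.4,0,0,0,0],
    [255,-0.2,3.6,0,0,0,0],
    [255,-0.27,4.8,0,0,0,0],
    [255,-0.27,6,0,0,0,0],
    [255,-0.27,6,0,0,0,0],
    [255,-0.27,6,0,0,0,0],
    [255,-0.27,6,0,0,0,0]
  ]
}}

```text
t: 29.13
ee_pos: [0.4889, 0.2995, 0.2305]
orientation: [0.792, 0.611, -0.001, -0.0]
contact_force: [-0.2, -0.6, -0.7]
gripper_width: 0.27
gripper_force: 62.8
```

Run:
```python
from h import *
s=ctrl.get_state();print(s["ee_pos"].round(4))
im,P=cam("side");standing(im,P,hi=.1);x,y,_=s["ee_pos"];tooltip(P,(x-.03,x+.03,y-.03,y+.03))
a=cv2.resize(im[215:275,245:305],(400,400),interpolation=cv2.INTER_CUBIC)
b=cv2.resize(im[262:322,170:230],(400,400),interpolation=cv2.INTER_CUBIC)
cv2.imwrite("pics/bores.png",np.hstack([a,b]))
im,P=cam("top");standing(im,P)
go([.4895,.3092,.1695],tool(75,90))
```

```text
[0.4889 0.2995 0.2305]
rim [254 234  30  21 380] 212 minc [0.5017 0.1404] 0.0313 fit [0.5009 0.1401] z 0.0928
rim [182 270  35  26 519] 317 minc [0.4917 0.3091] 0.0311 fit [0.4914 0.3094] z 0.0931
0.13 8 [0.4877 0.2993 0.136 ] [0.004 0.007]
0.15 59 [0.4867 0.2999 0.1502] [0.009 0.01 ]
0.17 36 [0.4882 0.2993 0.1694] [0.007 0.007]
0.19 74 [0.481  0.3024 0.1948] [0.025 0.026]
0.21 152 [0.4803 0.3031 0.21  ] [0.025 0.023]
0.23 116 [0.4783 0.3048 0.2295] [0.042 0.026]
0.25 183 [0.4733 0.307  0.2503] [0.047 0.026]
0.27 68 [0.4758 0.3088 0.2663] [0.053 0.023]
0.29 63 [0.4801 0.3156 0.2912] [0.04  0.019]
rim [251 213  22  22 230] 80 minc [0.498  0.1404] 0.0304 fit [0.4982 0.1397] z 0.0942
rim [195 216  21  22 222] 93 minc [0.4899 0.3094] 0.0301 fit [0.4898 0.309 ] z 0.0937
t 29.23 shift [-0.    0.35 -2.06] turn [ 0.   -0.01 -0.03]
```

View pics/bores.png

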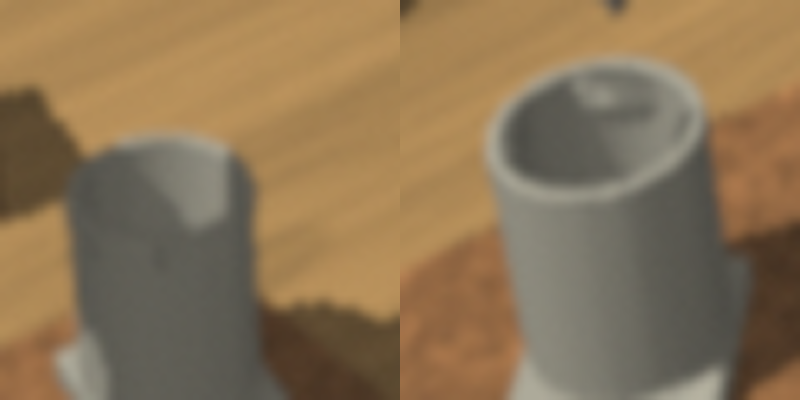

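The left crop, beaker A, shows a smooth bore, while the right crop, beaker B, still shows the raw burr patch at (605,95). A is upright at (0.498, 0.140). Now the other beaker.

Request:
{"api": "servo_tool", "payload": {
  "plan": [
    [255,0,0.33,0,0,0,0],
    [255,0,0.33,0,0,0,0],
    [255,0,0.33,-0.7,0,0,0],
    [255,0,0.33,-1.4,0,0,0],
    [255,0,0.33,-2.06,0,0,0],
    [255,0,0.33,-2.06,0,0,0],
    [255,0,0.33,-2.06,0,0,0]
  ]
}}

```text
t: 29.82
ee_pos: [0.4888, 0.3089, 0.1688]
orientation: [0.792, 0.61, -0.002, -0.001]
contact_force: [0.2, -0.1, -0.3]
gripper_width: 0.271
gripper_force: 62.8
```

Request:
{"api": "servo_tool", "payload": {
  "plan": [
    [255,0.2,0,0,0,0,0],
    [255,0.4,0,0,0,0,0],
    [255,0.55,0,0,0,0,0],
    [255,0.65,0,0,0,0,0],
    [255,0.72,0,0,0,0,0]
  ]
}}

```text
t: 30.23
ee_pos: [0.5125, 0.3099, 0.1709]
orientation: [0.792, 0.61, 0.001, -0.0]
contact_force: [-0.2, -0.3, -0.6]
gripper_width: 0.272
gripper_force: 62.8
```

Request:
{"api": "servo_tool", "payload": {
  "plan": [
    [255,-0.014,0.14,0,0,0,0],
    [255,-0.055,0.276,0,0,0,0],
    [255,-0.121,0.4,0,0,0,0],
    [255,-0.211,0.509,0,0,0,0],
    [255,-0.32,0.599,0,0,0,0],
    [255,-0.444,0.665,0,0,0,0],
    [255,-0.58,0.706,0,0,0,0],
    [255,-0.72,0.72,0,0,0,0]
  ]
}}

```text
t: 30.9
ee_pos: [0.4893, 0.3314, 0.1701]
orientation: [0.792, 0.611, 0.0, 0.0]
contact_force: [0.5, -1.0, -0.9]
gripper_width: 0.275
gripper_force: 62.7
```

Request:
{"api": "servo_tool", "payload": {
  "plan": [
    [255,-0.14,-0.014,0,0,0,0],
    [255,-0.276,-0.055,0,0,0,0],
    [255,-0.4,-0.121,0,0,0,0],
    [255,-0.509,-0.211,0,0,0,0],
    [255,-0.599,-0.32,0,0,0,0],
    [255,-0.665,-0.444,0,0,0,0],
    [255,-0.706,-0.58,0,0,0,0],
    [255,-0.72,-0.72,0,0,0,0]
  ]
}}

```text
t: 31.57
ee_pos: [0.4679, 0.3094, 0.1702]
orientation: [0.792, 0.61, 0.0, -0.001]
contact_force: [-0.7, -0.0, -1.0]
gripper_width: 0.272
gripper_force: 62.7
```

Request:
{"api": "servo_tool", "payload": {
  "plan": [
    [255,0.014,-0.14,0,0,0,0],
    [255,0.055,-0.276,0,0,0,0],
    [255,0.121,-0.4,0,0,0,0],
    [255,0.211,-0.509,0,0,0,0],
    [255,0.32,-0.599,0,0,0,0],
    [255,0.444,-0.665,0,0,0,0],
    [255,0.58,-0.706,0,0,0,0],
    [255,0.72,-0.72,0,0,0,0]
  ]
}}

```text
t: 32.23
ee_pos: [0.4899, 0.2879, 0.1699]
orientation: [0.792, 0.61, -0.0, -0.001]
contact_force: [-1.4, 1.2, -0.9]
gripper_width: 0.272
gripper_force: 62.7
```

Request:
{"api": "servo_tool", "payload": {
  "plan": [
    [255,0.14,0.014,0,0,0,0],
    [255,0.276,0.055,0,0,0,0],
    [255,0.4,0.121,0,0,0,0],
    [255,0.509,0.211,0,0,0,0],
    [255,0.599,0.32,0,0,0,0],
    [255,0.665,0.444,0,0,0,0],
    [255,0.706,0.58,0,0,0,0],
    [255,0.72,0.72,0,0,0,0]
  ]
}}

```text
t: 32.9
ee_pos: [0.5115, 0.31, 0.17]
orientation: [0.792, 0.61, -0.0, -0.0]
contact_force: [-0.6, -0.8, -0.5]
gripper_width: 0.272
gripper_force: 62.7
```

Run:
```python
from h import *
s=ctrl.get_state()
im,P=cam("side");standing(im,P,hi=.1);blade(P,s)
```

```text
rim [254 234  30  21 374] 205 minc [0.5012 0.1391] 0.0312 fit [0.5008 0.1402] z 0.093
rim [184 270  36  25 501] 288 minc [0.4903 0.3044] 0.0304 fit [0.4892 0.3047] z 0.0932
shank 26 [0.5103 0.31   0.1137] tcp [0.5115 0.31   0.17  ] F [-0.65 -0.85 -0.49]
```

B moved only 5 mm. Second, wider round.

Request:
{"api": "servo_tool", "payload": {
  "plan": [
    [255,0.06,0,0,0,0,0],
    [255,0.06,0,0,0,0,0]
  ]
}}

```text
t: 33.12
ee_pos: [0.5131, 0.3102, 0.1701]
orientation: [0.792, 0.611, 0.0, -0.001]
contact_force: [-0.9, 0.8, -0.8]
gripper_width: 0.277
gripper_force: 62.7
```

Request:
{"api": "servo_tool", "payload": {
  "plan": [
    [255,-0.015,0.152,0,0,0,0],
    [255,-0.06,0.299,0,0,0,0],
    [255,-0.131,0.433,0,0,0,0],
    [255,-0.229,0.551,0,0,0,0],
    [255,-0.347,0.649,0,0,0,0],
    [255,-0.481,0.72,0,0,0,0],
    [255,-0.628,0.765,0,0,0,0],
    [255,-0.78,0.78,0,0,0,0]
  ]
}}

```text
t: 33.78
ee_pos: [0.4895, 0.3336, 0.1703]
orientation: [0.792, 0.611, 0.001, -0.0]
contact_force: [1.0, -1.7, -1.3]
gripper_width: 0.275
gripper_force: 62.7
```

Request:
{"api": "servo_tool", "payload": {
  "plan": [
    [255,-0.152,-0.015,0,0,0,0],
    [255,-0.299,-0.06,0,0,0,0],
    [255,-0.433,-0.131,0,0,0,0],
    [255,-0.551,-0.229,0,0,0,0],
    [255,-0.649,-0.347,0,0,0,0],
    [255,-0.72,-0.481,0,0,0,0],
    [255,-0.765,-0.628,0,0,0,0],
    [255,-0.78,-0.78,0,0,0,0]
  ]
}}

```text
t: 34.45
ee_pos: [0.466, 0.3095, 0.1702]
orientation: [0.792, 0.611, 0.0, -0.001]
contact_force: [1.3, -0.2, -0.1]
gripper_width: 0.274
gripper_force: 62.7
```

Request:
{"api": "servo_tool", "payload": {
  "plan": [
    [255,0.015,-0.152,0,0,0,0],
    [255,0.06,-0.299,0,0,0,0],
    [255,0.131,-0.433,0,0,0,0],
    [255,0.229,-0.551,0,0,0,0],
    [255,0.347,-0.649,0,0,0,0],
    [255,0.481,-0.72,0,0,0,0],
    [255,0.628,-0.765,0,0,0,0],
    [255,0.78,-0.78,0,0,0,0]
  ]
}}

```text
t: 35.12
ee_pos: [0.4898, 0.286, 0.1699]
orientation: [0.792, 0.61, -0.0, -0.0]
contact_force: [-1.1, 1.1, 0.1]
gripper_width: 0.273
gripper_force: 62.8
```

Request:
{"api": "servo_tool", "payload": {
  "plan": [
    [255,0.152,0.015,0,0,0,0],
    [255,0.299,0.06,0,0,0,0],
    [255,0.433,0.131,0,0,0,0],
    [255,0.551,0.229,0,0,0,0],
    [255,0.649,0.347,0,0,0,0],
    [255,0.72,0.481,0,0,0,0],
    [255,0.765,0.628,0,0,0,0],
    [255,0.78,0.78,0,0,0,0]
  ]
}}

```text
t: 35.78
ee_pos: [0.5134, 0.3101, 0.17]
orientation: [0.792, 0.61, 0.0, -0.0]
contact_force: [-1.0, 0.1, -1.7]
gripper_width: 0.27
gripper_force: 62.7
```

Request:
{"api": "servo_tool", "payload": {
  "plan": [
    [255,-0.015,0.152,0,0,0,0],
    [255,-0.06,0.299,0,0,0,0],
    [255,-0.131,0.433,0,0,0,0],
    [255,-0.229,0.551,0,0,0,0],
    [255,-0.347,0.649,0,0,0,0],
    [255,-0.481,0.72,0,0,0,0],
    [255,-0.628,0.765,0,0,0,0],
    [255,-0.78,0.78,0,0,0,0]
  ]
}}

```text
t: 36.45
ee_pos: [0.4896, 0.3333, 0.1703]
orientation: [0.792, 0.611, 0.001, 0.0]
contact_force: [0.7, -1.2, -0.3]
gripper_width: 0.272
gripper_force: 62.8
```

Run:
```python
from h import *
s=ctrl.get_state()
im,P=cam("side");standing(im,P,hi=.1);blade(P,s)
```

```text
rim [254 234  30  21 382] 212 minc [0.5017 0.14  ] 0.031 fit [0.501  0.1402] z 0.0929
rim [175 268  37  28 518] 299 minc [0.5012 0.3166] 0.0311 fit [0.5002 0.3165] z 0.0934
shank 27 [0.4889 0.3329 0.1129] tcp [0.4896 0.3333 0.1703] F [ 0.68 -1.2  -0.33]
```

Request:
{"api": "servo_tool", "payload": {
  "plan": [
    [255,0.1,-0.2,0,0,0,0],
    [255,0.2,-0.4,0,0,0,0],
    [255,0.3,-0.55,0,0,0,0],
    [255,0.3,-0.55,0,0,0,0],
    [255,0.3,-0.55,0.8,0,0,0],
    [255,0.3,-0.55,2,0,0,0],
    [255,0.3,-0.55,2,0,0,0],
    [255,0.3,-0.55,2,0,0,0]
  ]
}}

```text
t: 37.17
ee_pos: [0.5005, 0.3173, 0.2334]
orientation: [0.792, 0.61, 0.003, 0.0]
contact_force: [1.0, -0.4, -0.7]
gripper_width: 0.266
gripper_force: 62.8
```

Request:
{"api": "servo_tool", "payload": {
  "plan": [
    [255,0.02,-1.3,0,0,0,0],
    [255,0.02,-2.6,0,0,0,0],
    [255,0.02,-4,0,0,0,0],
    [255,0.02,-5,0,0,0,0],
    [255,0.02,-5.85,0,0,0,0],
    [255,0.02,-5.85,0,0,0,0],
    [255,0.02,-5.85,0,0,0,0],
    [255,0.02,-5.85,0,0,0,0]
  ]
}}

```text
t: 37.83
ee_pos: [0.499, 0.1413, 0.2291]
orientation: [0.792, 0.61, -0.0, -0.001]
contact_force: [-0.5, -0.0, -1.6]
gripper_width: 0.274
gripper_force: 62.8
```

Run:
```python
from h import *
s=ctrl.get_state();print(s["ee_pos"].round(4))
im,P=cam("side");standing(im,P,hi=.1)
b=cv2.resize(im[258:318,165:225],(400,400),interpolation=cv2.INTER_CUBIC)
im,P=cam("top");standing(im,P)
a=cv2.resize(im[205:245,185:225],(400,400),interpolation=cv2.INTER_CUBIC)
cv2.imwrite("pics/boreB.png",np.hstack([b,a]))
go([.4985,.1400,.1705],tool(75,90))
```

```text
[0.499  0.1413 0.2291]
rim [254 234  30  21 387] 216 minc [0.5008 0.1408] 0.031 fit [0.501  0.1402] z 0.0927
rim [158 272  36  27 510] 295 minc [0.516 0.345] 0.0317 fit [0.5157 0.3445] z 0.093
rim [252 213  21  22 181] 65 minc [0.498  0.1404] 0.0301 fit [0.4983 0.14  ] z 0.0936
t 37.93 shift [-0.02 -0.07 -1.96] turn [-0.01 -0.01 -0.05]
```

View pics/boreB.png

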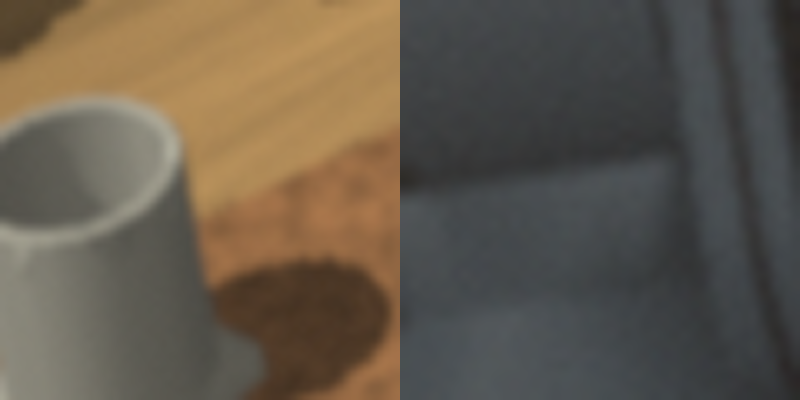

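B's visible bore is smooth. It slid to (0.515, 0.344) as the blade left, but it is upright and well inside the pad (edge at y ≈ 0.40). I'll make one more slow, centred confirming round on each, since the cameras can't see the near walls. A first.

Request:
{"api": "servo_tool", "payload": {
  "plan": [
    [255,0,-0.05,0,0,0,0],
    [255,0,-0.05,-0.7,0,0,0],
    [255,0,-0.05,-1.4,0,0,0],
    [255,0,-0.05,-1.98,0,0,0],
    [255,0,-0.05,-1.98,0,0,0],
    [255,0,-0.05,-1.98,0,0,0]
  ]
}}

```text
t: 38.43
ee_pos: [0.4983, 0.1402, 0.1695]
orientation: [0.792, 0.611, -0.001, -0.001]
contact_force: [-0.4, -0.2, -0.1]
gripper_width: 0.276
gripper_force: 62.8
```

Request:
{"api": "servo_tool", "payload": {
  "plan": [
    [255,-0.15,0,0,0,0,0],
    [255,-0.3,0,0,0,0,0],
    [255,-0.45,0,0,0,0,0],
    [255,-0.58,0,0,0,0,0],
    [255,-0.66,0,0,0,0,0],
    [255,-0.72,0,0,0,0,0],
    [255,-0.72,0,0,0,0,0]
  ]
}}

```text
t: 39.02
ee_pos: [0.4782, 0.1399, 0.1715]
orientation: [0.792, 0.611, 0.001, 0.0]
contact_force: [1.7, 0.8, 0.6]
gripper_width: 0.275
gripper_force: 62.7
```

Request:
{"api": "servo_tool", "payload": {
  "plan": [
    [255,0.014,-0.14,0,0,0,0],
    [255,0.055,-0.276,0,0,0,0],
    [255,0.121,-0.4,0,0,0,0],
    [255,0.211,-0.509,0,0,0,0],
    [255,0.32,-0.599,0,0,0,0],
    [255,0.444,-0.665,0,0,0,0],
    [255,0.58,-0.706,0,0,0,0],
    [255,0.72,-0.72,0,0,0,0]
  ]
}}

```text
t: 39.68
ee_pos: [0.4995, 0.1177, 0.1704]
orientation: [0.792, 0.61, -0.0, -0.0]
contact_force: [-0.0, 1.0, -1.1]
gripper_width: 0.269
gripper_force: 62.8
```

Request:
{"api": "servo_tool", "payload": {
  "plan": [
    [255,0.14,0.014,0,0,0,0],
    [255,0.276,0.055,0,0,0,0],
    [255,0.4,0.121,0,0,0,0],
    [255,0.509,0.211,0,0,0,0],
    [255,0.599,0.32,0,0,0,0],
    [255,0.665,0.444,0,0,0,0],
    [255,0.706,0.58,0,0,0,0],
    [255,0.72,0.72,0,0,0,0]
  ]
}}

```text
t: 40.35
ee_pos: [0.5209, 0.14, 0.1706]
orientation: [0.792, 0.611, -0.0, -0.0]
contact_force: [-1.3, -0.1, -1.3]
gripper_width: 0.272
gripper_force: 62.7
```

Request:
{"api": "servo_tool", "payload": {
  "plan": [
    [255,-0.014,0.14,0,0,0,0],
    [255,-0.055,0.276,0,0,0,0],
    [255,-0.121,0.4,0,0,0,0],
    [255,-0.211,0.509,0,0,0,0],
    [255,-0.32,0.599,0,0,0,0],
    [255,-0.444,0.665,0,0,0,0],
    [255,-0.58,0.706,0,0,0,0],
    [255,-0.72,0.72,0,0,0,0]
  ]
}}

```text
t: 41.02
ee_pos: [0.4992, 0.1615, 0.1709]
orientation: [0.792, 0.611, 0.001, -0.0]
contact_force: [0.9, -0.2, -1.0]
gripper_width: 0.274
gripper_force: 62.7
```

Request:
{"api": "servo_tool", "payload": {
  "plan": [
    [255,-0.14,-0.014,0,0,0,0],
    [255,-0.276,-0.055,0,0,0,0],
    [255,-0.4,-0.121,0,0,0,0],
    [255,-0.509,-0.211,0,0,0,0],
    [255,-0.599,-0.32,0,0,0,0],
    [255,-0.665,-0.444,0,0,0,0],
    [255,-0.706,-0.58,0,0,0,0],
    [255,-0.72,-0.72,0,0,0,0]
  ]
}}

```text
t: 41.68
ee_pos: [0.4777, 0.1394, 0.1708]
orientation: [0.792, 0.61, 0.0, -0.0]
contact_force: [1.1, 1.2, -0.8]
gripper_width: 0.271
gripper_force: 62.7
```

Run:
```python
from h import *
s=ctrl.get_state()
im,P=cam("side");standing(im,P,hi=.1);blade(P,s)
```

```text
rim [254 234  30  22 406] 225 minc [0.4985 0.1428] 0.031 fit [0.4987 0.1425] z 0.0936
rim [158 272  36  27 516] 300 minc [0.5165 0.3449] 0.0312 fit [0.5158 0.3447] z 0.0931
shank 21 [0.4771 0.1405 0.1148] tcp [0.4777 0.1394 0.1708] F [ 1.08  1.25 -0.82]
```

A barely moved (2 mm) over the accurately centred round, so its bore is flush. Lift out gently and repeat on B.

Request:
{"api": "servo_tool", "payload": {
  "plan": [
    [255,0.2,0.03,0,0,0,0],
    [255,0.42,0.05,0,0,0,0],
    [255,0.64,0.08,0,0,0,0],
    [255,0.64,0.08,0,0,0,0],
    [255,0.64,0.08,0.6,0,0,0],
    [255,0.64,0.08,1.4,0,0,0],
    [255,0.64,0.08,2.1,0,0,0],
    [255,0.64,0.08,2.1,0,0,0]
  ]
}}

```text
t: 42.4
ee_pos: [0.4992, 0.1425, 0.2385]
orientation: [0.792, 0.611, 0.003, 0.002]
contact_force: [1.2, 0.9, 0.1]
gripper_width: 0.271
gripper_force: 62.8
```

Request:
{"api": "servo_tool", "payload": {
  "plan": [
    [255,0.1,1.3,0,0,0,0],
    [255,0.3,2.6,0,0,0,0],
    [255,0.5,4,0,0,0,0],
    [255,0.57,5.3,0,0,0,0],
    [255,0.57,6.7,0,0,0,0],
    [255,0.57,6.7,0,0,0,0],
    [255,0.57,6.7,0,0,0,0],
    [255,0.57,6.7,0,0,0,0]
  ]
}}

```text
t: 43.07
ee_pos: [0.5136, 0.343, 0.2324]
orientation: [0.792, 0.611, -0.001, -0.0]
contact_force: [-0.5, 0.0, -1.2]
gripper_width: 0.276
gripper_force: 62.7
```

Run:
```python
from h import *
im,P=cam("side");standing(im,P,hi=.1)
im,P=cam("top");standing(im,P)
go([.514,.3445,.1705],tool(75,90))
```

```text
rim [253 235  30  21 370] 198 minc [0.5014 0.1435] 0.031 fit [0.5006 0.1433] z 0.0928
rim [158 272  36  26 506] 293 minc [0.5163 0.3439] 0.0316 fit [0.5157 0.3446] z 0.0932
rim [183 208  22  22 223] 87 minc [0.5141 0.345 ] 0.0312 fit [0.5137 0.3442] z 0.0938
rim [250 213  22  23 234] 82 minc [0.4976 0.1435] 0.03 fit [0.498 0.143] z 0.0943
t 43.17 shift [-0.    0.09 -2.1 ] turn [ 0.   -0.01 -0.03]
```

Request:
{"api": "servo_tool", "payload": {
  "plan": [
    [255,0,0.05,0,0,0,0],
    [255,0,0.05,-0.7,0,0,0],
    [255,0,0.05,-1.4,0,0,0],
    [255,0,0.05,-2.08,0,0,0],
    [255,0,0.05,-2.08,0,0,0],
    [255,0,0.05,-2.08,0,0,0]
  ]
}}

```text
t: 43.67
ee_pos: [0.5132, 0.343, 0.1702]
orientation: [0.792, 0.61, -0.002, -0.001]
contact_force: [0.2, -0.5, -0.3]
gripper_width: 0.274
gripper_force: 62.8
```

Request:
{"api": "servo_tool", "payload": {
  "plan": [
    [255,-0.15,0,0,0,0,0],
    [255,-0.3,0,0,0,0,0],
    [255,-0.45,0,0,0,0,0],
    [255,-0.58,0,0,0,0,0],
    [255,-0.66,0,0,0,0,0],
    [255,-0.72,0,0,0,0,0],
    [255,-0.72,0,0,0,0,0]
  ]
}}

```text
t: 44.25
ee_pos: [0.4927, 0.3448, 0.1721]
orientation: [0.792, 0.611, 0.001, 0.0]
contact_force: [0.2, 0.6, -0.1]
gripper_width: 0.271
gripper_force: 62.7
```

Request:
{"api": "servo_tool", "payload": {
  "plan": [
    [255,0.014,-0.14,0,0,0,0],
    [255,0.055,-0.276,0,0,0,0],
    [255,0.121,-0.4,0,0,0,0],
    [255,0.211,-0.509,0,0,0,0],
    [255,0.32,-0.599,0,0,0,0],
    [255,0.444,-0.665,0,0,0,0],
    [255,0.58,-0.706,0,0,0,0],
    [255,0.72,-0.72,0,0,0,0]
  ]
}}

```text
t: 44.92
ee_pos: [0.5143, 0.3228, 0.1711]
orientation: [0.792, 0.61, -0.0, -0.001]
contact_force: [-1.1, 0.1, -0.4]
gripper_width: 0.275
gripper_force: 62.7
```

Request:
{"api": "servo_tool", "payload": {
  "plan": [
    [255,0.14,0.014,0,0,0,0],
    [255,0.276,0.055,0,0,0,0],
    [255,0.4,0.121,0,0,0,0],
    [255,0.509,0.211,0,0,0,0],
    [255,0.599,0.32,0,0,0,0],
    [255,0.665,0.444,0,0,0,0],
    [255,0.706,0.58,0,0,0,0],
    [255,0.72,0.72,0,0,0,0]
  ]
}}

```text
t: 45.58
ee_pos: [0.5357, 0.3448, 0.1712]
orientation: [0.792, 0.61, -0.0, -0.0]
contact_force: [-1.4, -0.3, -1.3]
gripper_width: 0.271
gripper_force: 62.7
```

Request:
{"api": "servo_tool", "payload": {
  "plan": [
    [255,-0.014,0.14,0,0,0,0],
    [255,-0.055,0.276,0,0,0,0],
    [255,-0.121,0.4,0,0,0,0],
    [255,-0.211,0.509,0,0,0,0],
    [255,-0.32,0.599,0,0,0,0],
    [255,-0.444,0.665,0,0,0,0],
    [255,-0.58,0.706,0,0,0,0],
    [255,-0.72,0.72,0,0,0,0]
  ]
}}

```text
t: 46.25
ee_pos: [0.5138, 0.3663, 0.1715]
orientation: [0.792, 0.611, 0.0, -0.0]
contact_force: [0.1, -0.2, -0.1]
gripper_width: 0.27
gripper_force: 62.7
```

Request:
{"api": "servo_tool", "payload": {
  "plan": [
    [255,-0.14,-0.014,0,0,0,0],
    [255,-0.276,-0.055,0,0,0,0],
    [255,-0.4,-0.121,0,0,0,0],
    [255,-0.509,-0.211,0,0,0,0],
    [255,-0.599,-0.32,0,0,0,0],
    [255,-0.665,-0.444,0,0,0,0],
    [255,-0.706,-0.58,0,0,0,0],
    [255,-0.72,-0.72,0,0,0,0]
  ]
}}

```text
t: 46.92
ee_pos: [0.4924, 0.3443, 0.1715]
orientation: [0.792, 0.61, 0.0, -0.0]
contact_force: [1.5, -0.3, -0.7]
gripper_width: 0.272
gripper_force: 62.7
```

Run:
```python
from h import *
s=ctrl.get_state()
im,P=cam("side");standing(im,P,hi=.1);blade(P,s)
```

```text
rim [253 235  30  21 372] 201 minc [0.5011 0.1435] 0.031 fit [0.5006 0.1434] z 0.0928
rim [156 274  37  26 490] 276 minc [0.5138 0.3476] 0.031 fit [0.5139 0.3485] z 0.0932
shank 28 [0.4917 0.3443 0.1141] tcp [0.4924 0.3443 0.1715] F [ 1.53 -0.26 -0.72]
```

Both are done. Lift out and return to above the stand.

Request:
{"api": "servo_tool", "payload": {
  "plan": [
    [255,0.2,0.03,0,0,0,0],
    [255,0.42,0.05,0,0,0,0],
    [255,0.65,0.08,0,0,0,0],
    [255,0.65,0.08,0,0,0,0],
    [255,0.65,0.08,0.6,0,0,0],
    [255,0.65,0.08,1.4,0,0,0],
    [255,0.65,0.08,2.2,0,0,0],
    [255,0.65,0.08,2.2,0,0,0]
  ]
}}

```text
t: 47.63
ee_pos: [0.514, 0.3481, 0.2431]
orientation: [0.792, 0.61, 0.004, 0.0]
contact_force: [0.3, 1.0, -0.3]
gripper_width: 0.273
gripper_force: 62.8
```

Request:
{"api": "servo_tool", "payload": {
  "plan": [
    [255,0,-1.3,0,0,0,0],
    [255,0,-2.6,0,0,0,0],
    [255,0.8,-3.6,0,0,0,0],
    [255,1.7,-4.6,0,0,0,0],
    [255,2.6,-5.6,0,0,0,0],
    [255,3.6,-6.5,0,0,0,0],
    [255,3.6,-6.5,0,0,0,0],
    [255,3.6,-6.5,0,0,0,0]
  ]
}}

```text
t: 48.3
ee_pos: [0.6209, 0.1498, 0.2347]
orientation: [0.793, 0.609, -0.001, -0.001]
contact_force: [-0.6, -0.1, -0.5]
gripper_width: 0.279
gripper_force: 62.6
```

Run:
```python
from h import *
print(ctrl.get_state()["ee_pos"].round(4))
go([.6751,.1509,.235],tool(75,90))
im,P=cam("side");standing(im,P,hi=.1)
```

```text
[0.6209 0.1498 0.2347]
t 48.3 shift [1.81 0.04 0.01] turn [-0.   -0.04 -0.  ]
rim [253 235  30  21 382] 209 minc [0.5011 0.1441] 0.0314 fit [0.5005 0.1433] z 0.0929
rim [156 273  37  28 526] 305 minc [0.5147 0.3481] 0.0318 fit [0.5136 0.3484] z 0.0931
```

Request:
{"api": "servo_tool", "payload": {
  "plan": [
    [255,1,0.03,0,0,0,0],
    [255,1.81,0.03,0,0,0,0],
    [255,1.81,0.03,0,0,0,0],
    [255,1.81,0.03,0,0,0,0],
    [255,1.81,0.03,0,0,0,0],
    [255,1.81,0.03,0,0,0,0]
  ]
}}

```text
t: 48.85
ee_pos: [0.6733, 0.154, 0.2388]
orientation: [0.792, 0.611, 0.001, -0.0]
contact_force: [0.5, -0.7, -1.1]
gripper_width: 0.272
gripper_force: 62.6
```

Run:
```python
from h import *
s=ctrl.get_state();x,y,_=s["ee_pos"]
go([.6751,.1509,.1135],tool(75,90))
im,P=cam("side");tooltip(P,(x-.02,x+.02,y-.02,y+.02))
P0=P[(np.hypot(P[...,0]-.674,P[...,1]-.151)<.07)&(P[...,2]>.068)&(P[...,2]<.082)];print(cv2.minAreaRect(P0[:,:2].astype(np.float32)))
```

```text
t 48.85 shift [ 0.06 -0.1  -4.18] turn [-0.01  0.01 -0.06]
0.15 29 [0.6716 0.1551 0.1519] [0.01 0.01]
0.17 29 [0.6717 0.1547 0.1692] [0.007 0.007]
0.19 16 [0.671  0.1537 0.1894] [0.012 0.012]
0.21 103 [0.6651 0.1584 0.2105] [0.025 0.023]
0.23 93 [0.6652 0.1587 0.2298] [0.03  0.023]
0.25 69 [0.6656 0.163  0.2501] [0.04  0.022]
0.27 52 [0.6692 0.1641 0.2689] [0.039 0.023]
0.29 41 [0.6662 0.1682 0.2908] [0.039 0.022]
((0.6770068407058716, 0.15029224753379822), (0.08093039691448212, 0.08478478342294693), 75.1097183227539)
```

Request:
{"api": "servo_tool", "payload": {
  "plan": [
    [255,0.06,-0.1,0,0,0,0],
    [255,0.06,-0.1,-0.7,0,0,0],
    [255,0.06,-0.1,-1.4,0,0,0],
    [255,0.06,-0.1,-1.9,0,0,0],
    [255,0.06,-0.1,-1.9,0,0,0],
    [255,0.06,-0.1,-1.9,0,0,0],
    [255,0.06,-0.1,-1.9,0,0,0]
  ]
}}

```text
t: 49.48
ee_pos: [0.6763, 0.1498, 0.1821]
orientation: [0.792, 0.61, 0.001, 0.0]
contact_force: [0.2, -0.1, -0.9]
gripper_width: 0.273
gripper_force: 62.7
```

Run:
```python
from h import *
go([.6751,.1509,.1135],tool(75,90))
```

```text
t 49.48 shift [-0.04  0.04 -2.29] turn [-0.01  0.02 -0.04]
```

Request:
{"api": "servo_tool", "payload": {
  "plan": [
    [255,-0.04,0.03,0,0,0,0],
    [255,-0.04,0.03,-0.3,0,0,0],
    [255,-0.04,0.03,-0.6,0,0,0],
    [255,-0.04,0.03,-0.9,0,0,0],
    [255,-0.04,0.03,-1.2,0,0,0],
    [255,-0.04,0.03,-1.5,0,0,0],
    [255,-0.04,0.03,-1.8,0,0,0],
    [255,-0.04,0.03,-1.8,0,0,0]
  ]
}}

```text
t: 50.15
ee_pos: [0.6731, 0.1505, 0.1224]
orientation: [0.792, 0.61, -0.002, -0.002]
contact_force: [0.4, 0.1, -1.5]
gripper_width: 0.273
gripper_force: 62.6
```

Request:
{"api": "servo_tool", "payload": {
  "plan": [
    [255,0,0,-0.1,0,0,0],
    [255,0,0,-0.2,0,0,0],
    [255,0,0,-0.3,0,0,0],
    [255,0,0,-0.35,0,0,0],
    [255,0,0,-0.35,0,0,0],
    [255,0,0,-0.35,0,0,0]
  ]
}}

```text
t: 50.65
ee_pos: [0.6749, 0.1508, 0.116]
orientation: [0.792, 0.61, 0.0, -0.0]
contact_force: [0.2, 0.0, -1.0]
gripper_width: 0.275
gripper_force: 62.6
```

Nearly seated: z is 0.116 against 0.1135 at the grip.

Request:
{"api": "servo_tool", "payload": {
  "plan": [
    [255,0,0,-0.06,0,0,0],
    [255,0,0,-0.1,0,0,0],
    [255,0,0,-0.12,0,0,0],
    [255,0,0,-0.12,0,0,0]
  ]
}}

```text
t: 50.98
ee_pos: [0.6752, 0.1508, 0.1135]
orientation: [0.792, 0.61, 0.001, 0.0]
contact_force: [-1.4, -0.3, 3.7]
gripper_width: 0.275
gripper_force: 63.3
```

Seated, with 3.7 N of upward contact. Release, rise straight up, then move clear.

Request:
{"api": "servo_tool", "payload": {
  "plan": [
    [120,0,0,0,0,0,0],
    [0,0,0,0,0,0,0],
    [0,0,0,0,0,0,0],
    [0,0,0,0,0,0,0],
    [0,0,0,0,0,0,0],
    [0,0,0,0,0,0,0],
    [0,0,0,0,0,0,0],
    [0,0,0,0,0,0,0]
  ]
}}

```text
t: 51.65
ee_pos: [0.6748, 0.1507, 0.1121]
orientation: [0.792, 0.61, 0.0, -0.0]
contact_force: [-0.1, 0.1, 0.5]
gripper_width: 0.996
gripper_force: 0.0
```

Request:
{"api": "servo_tool", "payload": {
  "plan": [
    [0,0,0,0.7,0,0,0],
    [0,0,0,1.6,0,0,0],
    [0,0,0,2.6,0,0,0],
    [0,0,0,3.7,0,0,0],
    [0,0,0,4.6,0,0,0],
    [0,0,0,4.6,0,0,0]
  ]
}}

```text
t: 52.15
ee_pos: [0.6772, 0.151, 0.2588]
orientation: [0.792, 0.61, 0.006, 0.003]
contact_force: [-0.3, 0.3, 1.0]
gripper_width: 1.002
gripper_force: 0.0
```

Request:
{"api": "servo_tool", "payload": {
  "plan": [
    [0,-1.1,-0.8,0,0,0,0],
    [0,-2.2,-1.6,0,0,0,0],
    [0,-3.2,-2.6,0,0,0,0],
    [0,-4.2,-3.6,0,0,0,0],
    [0,-5.2,-4.5,0,0,0,0],
    [0,-6.2,-5.4,0,0,0,0],
    [0,-7.2,-6.4,0,0,0,0],
    [0,-7.2,-6.4,0,0,0,0]
  ]
}}

```text
t: 52.82
ee_pos: [0.4539, -0.0447, 0.2498]
orientation: [0.794, 0.608, -0.002, -0.0]
contact_force: [1.3, 0.6, -0.0]
gripper_width: 1.002
gripper_force: 0.0
```

Request:
{"api": "servo_tool", "payload": {
  "plan": [
    [0,-1,-1,0,0,0,0],
    [0,-2,-2,0,0,0,0],
    [0,-2.5,-3,0,0,0,0],
    [0,-2.5,-3,0,0,0,0],
    [0,-2.5,-3,0,0,0,0]
  ]
}}

```text
t: 53.23
ee_pos: [0.3834, -0.1324, 0.2502]
orientation: [0.793, 0.609, 0.0, -0.0]
contact_force: [0.6, -0.0, -0.7]
gripper_width: 0.996
gripper_force: 0.0
```

Run:
```python
from h import *
s=ctrl.get_state();print(s["t"],s["ee_pos"].round(3),s["contact_force"].round(1))
im,P=cam("side");standing(im,P,hi=.1)
q=P[(np.hypot(P[...,0]-.674,P[...,1]-.151)<.03)&(P[...,2]>.165)];print(q.mean(0),q[:,2].max())
a=cv2.resize(im[150:330,130:330],(500,450),interpolation=cv2.INTER_CUBIC)
im,P=cam("top");standing(im,P)
q=P[(np.hypot(P[...,0]-.674,P[...,1]-.151)<.03)&(P[...,2]>.165)];print(q.mean(0),q[:,2].max())
c=[cv2.resize(im[r:r+30,c0:c0+40],(300,225),interpolation=cv2.INTER_CUBIC) for r,c0 in((205,175),(210,242))]
cv2.imwrite("pics/final.png",np.hstack([a,np.vstack(c)]))
```

```text
53.2333 [ 0.383 -0.132  0.25 ] [ 0.6 -0.  -0.7]
rim [253 235  30  21 379] 206 minc [0.5003 0.144 ] 0.031 fit [0.5003 0.1433] z 0.093
rim [156 273  37  27 524] 300 minc [0.5146 0.3471] 0.0316 fit [0.5136 0.3483] z 0.0932
[0.66939963 0.15360954 0.17205793] 0.1788371374549842
rim [181 209  23  21 240] 89 minc [0.5118 0.3487] 0.03 fit [0.5118 0.3483] z 0.0939
rim [250 213  22  23 238] 86 minc [0.4982 0.1435] 0.0305 fit [0.4982 0.1431] z 0.0941
[0.6712398  0.15018032 0.17405945] 0.18024153036488566
```

View pics/final.png

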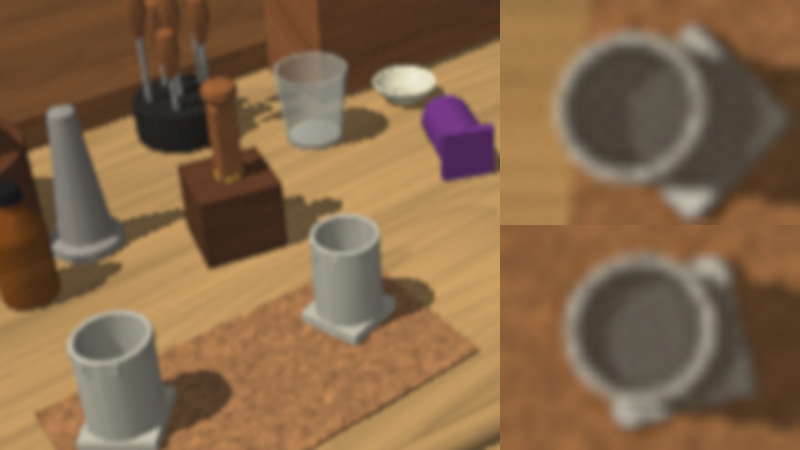

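The tool is seated in its stand at (222,130). Both beakers are upright on the pad at (345,275) and (118,380), and the visible bores are smooth and round. The robot is clear of everything, so I'll hand the job in.

```bash
python3 -c "
from cell import order
print(order.job_done())"
```

```text
the job is handed in; nothing more can be done
None
```

I handed the job in with both beakers upright on the pad, their burrs run flat all the way round as far as the cameras show, and the deburrer back in its stand; the bystanders were not touched, and no verdict came back.

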